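# Heft the insert cartridges and set the feeder

### The job

First swing the feeder's lever back against its idle stop. With it idling, heft every insert cartridge on the bench: put those at least half full (400 g or more; within 80 g of that either place is fine) in the yellow loading tray and the lighter ones in the blue refill crate, each resting on the floor of its container, standing or lying. When all are sorted, set the lever in line with the red flag, and leave the duck, screwdriver, meter and flag undisturbed.

Things in the scene. Friction and masses are not known exactly. Their poses are not given: they have to be found in the camera images.
- cart_a: Sealed cartridge of brass inserts, opaque black square block 46 x 46 x 64 mm with a grey band and a round green cap on top (34 mm across, 6 mm high; 70 mm in all). Origin at the centre of the underside, z up through the cap, x and y square to the sides. All look alike; the mass of each is hidden, anything from 130 g (empty) to 700 g (full), half full being about 400 g. May be absent. It stands on the bench at the start.
- cart_a_mid (a point): Middle of the block of cart_a, 32 mm above its underside.
- cart_b: Another such cartridge, same as cart_a; may be absent.
- cart_b_mid (a point): Middle of the block of cart_b, 32 mm above its underside.
- cart_c: Another such cartridge, same as cart_a; may be absent.
- cart_c_mid (a point): Middle of the block of cart_c, 32 mm above its underside.
- cart_d: Another such cartridge, same as cart_a; may be absent.
- cart_d_mid (a point): Middle of the block of cart_d, 32 mm above its underside.
- cart_e: Another such cartridge, same as cart_a; may be absent.
- cart_e_mid (a point): Middle of the block of cart_e, 32 mm above its underside.
- cart_f: Another such cartridge, same as cart_a; may be absent.
- cart_f_mid (a point): Middle of the block of cart_f, 32 mm above its underside.
- tray: Yellow shallow open loading tray of the feeder, 210 (x) x 190 (y) x 22 mm high outside, walls and floor 5 mm thick, fixed to the bench. Origin under its centre on the bench, z up. The tray and the crate may swap sides.
- crate: Blue shallow open refill crate, same shape as the tray: 210 (x) x 190 (y) x 22 mm high outside, walls and floor 5 mm thick, fixed to the bench. Origin under its centre on the bench, z up. The tray and the crate may swap sides.
- feeder: Grey feeder drive box, fixed; 160 (x) x 200 (y) x 50 mm high. Origin on the bench below a point 15 mm beyond (in its x) the middle of the box; z up. On its top a lever and a small red flag turn about one upright pivot.
- pivot (a point): Upright pivot of the lever and flag, on the top face of the feeder box, 35 mm from the feeder's origin in its +x. Axes as the feeder's.
- feed_lever (a joint): Angle of the feeder lever, rad: 0 at its idle stop (green patch on the dial), up to 2.1, growing anticlockwise seen from above. At value v the arm points 2.094 + v rad anticlockwise from the feeder's +x axis. It stays where it is left; moving it takes about 2 N at the post. A hard stop at 0.
- lever_post (a point): Top of the upright orange round grip post on the lever's end (18 mm across, standing 55 mm tall on the aluminium arm from 62 mm to 117 mm above the bench), 75 mm from the pivot. Its x axis points outward along the arm, z up.
- rate_flag (a joint): Angle of the red flag in the same measure as the lever: the lever matches the flag when both read the same. It stays put; leave it.
- flag_tip (a point): Middle of the red flag (30 x 8 x 3 mm, flat on the dial, beyond the lever's post), 100 mm from the pivot, 54.5 mm above the bench. Its x axis points outward.
- duck: Yellow toy duck, 65 mm tall, a bystander. Origin at its underside.
- screwdriver: Screwdriver lying on the bench, a bystander.
- meter: Yellow hand-held meter, 55 x 100 x 30 mm, a bystander.

How it is judged:
By the outcome, as a careful person would: the job done as asked, in the order asked, and still so for the second after the job is handed in, with the robot touching nothing.
Of cart_a, cart_b, cart_c, cart_d, cart_e, cart_f only 4 to 6 are there at a start; the rules pass over those that are not, and their reading is None.
At some moment in a run one of cart_a, cart_b, cart_c, cart_d, cart_e, cart_f may be knocked a few centimetres aside while the robot is not near it.
Once in a run the grip may slacken for a moment while it holds something.
It also fails if it takes over 210 s, if anything falls off the work surface, if the arm or the gripper's body presses on something with over 40 N, if the wrist force passes 120 N, or if a joint passes its speed limit or range.

### The arm

A 7-joint arm with a two-finger parallel gripper is mounted at the origin on the work surface. World frame = base frame: x ahead of the robot, y to its left, z up, the work surface at z = 0. Lengths are in m, angles in rad, forces in N, time in s.
With the tool pointing down it reaches from about 0.35 to 0.9 m from the base axis. Payload 19.9 kg.
Tool frame: the origin (TCP) lies midway between the tips of the shut fingers; the grasp point (between the pads) lies 19 mm behind it; z points along the fingers, x is the direction in which the jaws open and shut, and the axes are right-handed (so a half turn about z gives the same grasp; the last joint's range is limited). The gripper opens to 85 mm and grips with 20 to 120 N. Pads are 22 mm wide; open, the fingers measure 114 mm over their backs; the gripper's body (76 mm by 85 mm) begins 54 mm behind the grasp point. The pads swing forward as they close: fully open they stand 13 mm farther back than shut.
Start: joints at [-1.21, 0.417, -0.01, 1.614, 0.005, 1.111, -0.053], TCP at [0.245, 0.575, 0.231] pointing down, gripper open.
Joint ranges: [-2.81, 2.81], [-0.39, 2.02], [-1.27, 1.25], [0.06, 2.57], [-1.19, 4.33], [0.19, 2], [-2.82, 2.82]. Speed limits (rad/s): [1.89, 1.89, 2.39, 2.39, 3.01, 3.01, 3.01].

### API

Orientations are given as [roll, pitch, yaw] about the fixed x, y, z axes, in that order (R = Rz(yaw) Ry(pitch) Rx(roll)).
In Python, from rig import sense, get_image, finish_job gives the robot as it stands. The module is installed in compiled form; this text tells all that it offers.
- The arm moves only by the tool drive_tool, never from a script. Its argument "series" is one flat list of numbers, 5 for each row, row after row: the opening, from 0 (shut) to 1 (fully open), then the shift along the tool's x, y, z in cm, then the turn about the tool's z in rad. In form: [jaw, tx, ty, tz, spin, jaw, tx, ty, tz, spin, ...]. A call has 1 to 5 rows; each row shifts and turns the pose as measured when the row begins, along the tool's axes as they then stand; what a row does not reach is not made up. A row lasts 1/12 s, in which the tool goes at most 41.7 mm and 7.16 degrees, less where a joint would pass 70% of its speed; a pose out of reach is approached as far as the arm can. A call is refused whole if a number of a shift passes 4.17 or a number of a turn 0.125, either way. A call with a gripper value outside its range is refused whole. The fingers move at their own pace and stop on an object; the grip force is fixed at half the most. Time passes only in rows, so rows that do not move let the fingers close. It gives the time, the measured TCP pose, the force and the opening at its end, in the units of the state.
- sense(): the state, without advancing time (a new reading comes with each control period).
- get_image(name): name is "scene" or "top" or "wrist"; returns a dict with "image" (480x640x3 uint8, blue, green, red), "z_map" (480x640 float32, m along the optical axis (not along the pixel's ray), 0 where there is no reading), "vfov" (degrees; the focal length in pixels is half the picture's height over the tangent of half this angle, whatever the lens; pixels are square), "cx", "cy" (the principal point, pixels), "distortion" ([k1, k2, p1, p2, k3] as OpenCV has them; the pictures are not rectified), "R" (3x3) and "t" (3): a world point X has camera coordinates R X + t. Camera axes: x right, y down, z forward; pixel columns grow to the right and rows downward; lengths in m; the calibration is good to about 2 mm. A picture is of the moment at which its call begins.
- finish_job(): hands the job in, once; it reports no verdict.
The state is a dict: "time_s": time; "joint_positions": joint angles; "joint_vel": joint speeds; "joint_torque": joint torques, N m; "position": TCP position; "tcp_rot": TCP orientation; "force": force on the tool from outside, world axes, zero at the start; "ft_torque": the same for the moment, N m; "width": finger opening in m.
Only numpy, scipy, OpenCV 4.12 (cv2) and the standard library are available. Lean on these libraries where they do the work, as an engineer would, in place of code of your own. Each camera call takes 0.05 s, during which the arm holds its last target. There are 200 camera calls.

## Working session

There is one attempt and no reset: what is moved stays moved. The work goes in short steps, Python scripts to look and compute and a tool call to move; the robot and the scene stay as the last step left them, time stands still between calls to the robot, and variables do not carry over. Pictures are saved under pics/ and viewed, about 12 in all and at most 16, crops included, and the job is handed in when it is done.

Besides the shell and the picture viewer there is one more tool, called by a JSON object that holds its "fn" and its "kwargs". drive_tool: Moves the arm, as the interface text tells. Its arguments: {"type":"object","properties":{"series":{"type":"array","items":{"type":"number"}}},"required":["series"]}

```bash
mkdir -p pics; cat > h.py <<'E'
import numpy as np, cv2
from rig import sense, get_image, finish_job
def cam(n,f=None):
    d=get_image(n); 
    if f: cv2.imwrite('pics/'+f,d['image'])
    d['f']=240/np.tan(np.radians(d['vfov'])/2)
    d['K']=np.array([[d['f'],0,d['cx']],[0,d['f'],d['cy']],[0,0,1]]); return d
def onplane(d,uv,z):
    uv=np.array(uv,float).reshape(-1,1,2)
    n=cv2.undistortPoints(uv,d['K'],np.array(d['distortion'],float)).reshape(-1,2)
    r=np.c_[n,np.ones(len(n))]@d['R']; c=-np.array(d['R']).T@d['t']
    return c+r*((z-c[2])/r[:,2])[:,None]
def proj(d,P):
    return cv2.projectPoints(np.array(P,float).reshape(-1,1,3),cv2.Rodrigues(np.array(d['R']))[0],np.array(d['t'],float),d['K'],np.array(d['distortion'],float))[0].reshape(-1,2)
E
python3 - <<'E'
from h import *
print(sense())
for n in ['top','scene']:
    d=cam(n,n+'0.png'); print(n,d['vfov'],-np.array(d['R']).T@d['t'],d['R'])
E
```

```text
{'time_s': 0.0, 'joint_positions': array([-1.20951853,  0.41798273, -0.0103187 ,  1.61416079,  0.00468628,
        1.11068241, -0.05300912]), 'joint_vel': array([ 0.0011817 ,  0.00042093, -0.00053287,  0.00132973, -0.00029445,
       -0.00194964,  0.00050538]), 'joint_torque': array([ 3.15870029e-04, -8.64432764e+01,  6.79301787e-01, -4.34912539e+01,
        1.91962312e-02,  7.21574339e-03,  4.24911673e-05]), 'position': array([0.24484966, 0.57467565, 0.23066035]), 'tcp_rot': array([3.14152069e+00, 1.20705393e-03, 1.16802581e+00]), 'force': array([-0.2294171 ,  0.18035063,  0.10575577]), 'ft_torque': array([ 0.06141764,  0.00209186, -0.03319607]), 'width': 0.08521177682831324}
top 47.76112813312307 [0.47936928 0.00366504 1.03522198] [[ 0.01043889 -0.99983547  0.01483429]
 [-0.99172561 -0.0122502  -0.12778983]
 [ 0.12795052 -0.01337756 -0.99169033]]
scene 53.76758080995498 [ 1.19328845 -0.13419844  0.76301661] [[ 0.18610802  0.98251882  0.00453504]
 [ 0.73593893 -0.13633998 -0.66317819]
 [-0.65096674  0.12676029 -0.74844781]]
```

View pics/top0.png

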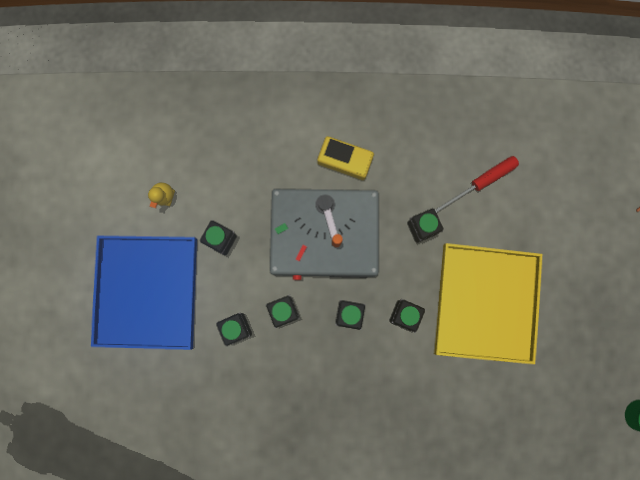

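View pics/scene0.png

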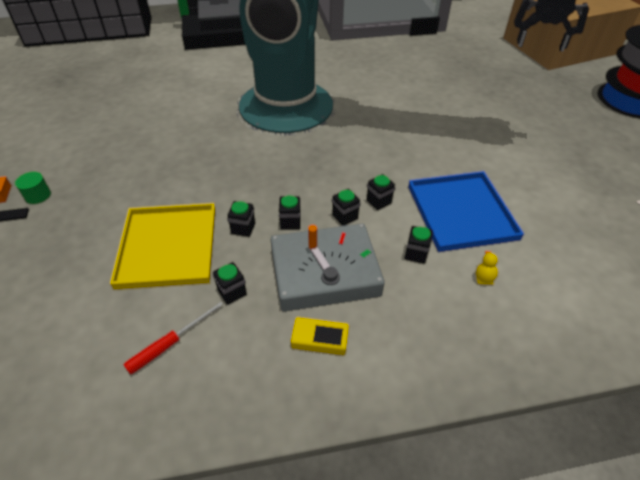

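```bash
cat >> h.py <<'E'
def hmap(d):
    z=d['z_map'].astype(float); v,u=np.mgrid[0:480,0:640]
    n=cv2.undistortPoints(np.stack([u,v],-1).reshape(-1,1,2).astype(float),d['K'],np.array(d['distortion'],float)).reshape(480,640,2)
    P=np.concatenate([n,np.ones((480,640,1))],-1)*z[...,None]
    W=(P-np.array(d['t']))@np.array(d['R']); W[z==0]=np.nan; return W
def blobs(m,lo=15):
    k,l,s,c=cv2.connectedComponentsWithStats(m.astype(np.uint8))
    return [(l==i,s[i],c[i]) for i in range(1,k) if s[i][4]>lo]
def colour(d,lo,hi):
    return cv2.inRange(cv2.cvtColor(d['image'],cv2.COLOR_BGR2HSV),np.array(lo),np.array(hi))>0
def carts(d,W=None):
    W=hmap(d) if W is None else W; out=[]
    g=colour(d,(55,90,40),(85,255,255))
    for m,s,c in blobs(g,60):
        if s[4]>900: continue
        p=onplane(d,c,.07)[0]
        if abs(p[1])>.42 or p[0]<.25 or p[0]>.75: continue
        dist=np.hypot(W[...,0]-p[0],W[...,1]-p[1])
        t=(dist<.04)&(W[...,2]>.052)&(W[...,2]<.085)
        q=W[t][:,:2].astype(np.float32)
        if len(q)<50: continue
        r=cv2.minAreaRect(q*1000)
        out.append((p[:2],np.nanmedian(W[m][:,2]),np.array(r[0])/1000,np.array(r[1]),r[2]%90,c))
    return out
E
python3 - <<'E'
from h import *
np.set_printoptions(precision=4,suppress=True)
d=cam('top');W=hmap(d)
for c in carts(d,W): print(*c)
for n,lo,hi in [('yellow',(20,120,80),(32,255,255)),('blue',(108,120,60),(125,255,255))]:
    for m,s,c in blobs(colour(d,lo,hi),2000):
        q=W[m]; print(n,s,np.array(cv2.minAreaRect(q[np.isfinite(q[:,0])][:,:2].astype(np.float32)*1000),dtype=object))
for m,s,c in blobs(colour(d,(0,150,80),(8,255,255))|colour(d,(172,150,80),(180,255,255)),10):
    print('red',s,c,np.nanmedian(W[m],0),onplane(d,c,.0545)[0])
for m,s,c in blobs(colour(d,(8,150,80),(18,255,255)),10): print('orange',s,c,np.nanmedian(W[m],0))
t=(W[...,2]>.1)&(W[...,2]<.13)
for m,s,c in blobs(t,10): print('high',s,c,np.nanmedian(W[m],0),onplane(d,c,.117)[0])
t=(W[...,2]>.04)&(W[...,2]<.06)
for m,s,c in blobs(t,3000):
    q=W[m];print('box',s,c,cv2.minAreaRect(q[:,:2].astype(np.float32)*1000))
g=(cv2.cvtColor(d['image'],cv2.COLOR_BGR2GRAY)<55); g[:185]=0;g[225:]=0;g[:,:300]=0;g[:,345:]=0
for m,s,c in blobs(g,30): print('pivotcap',s,c,np.nanmedian(W[m],0))
g=colour(d,(55,90,40),(85,255,255))
for m,s,c in blobs(g,10): print('green',s,c,np.nanmedian(W[m],0))
cv2.imwrite('pics/crop1.png',cv2.resize(d['image'][180:290,260:450],None,fx=4,fy=4,interpolation=cv2.INTER_CUBIC))
E
```

```text
[ 0.6345 -0.1965] 0.0709546011475182 [ 0.6347 -0.1961] [46.1707 47.4212] 23.392988204956055 [428.263  222.4567]
[0.6205 0.0701] 0.051707722574277346 [0.6201 0.0592] [77.8678 56.8311] 1.3432562351226807 [280.8889 228.1806]
[0.6065 0.1892] 0.07082787909999229 [0.6069 0.1891] [47.6573 46.8287] 62.89491653442383 [214.7075 235.1054]
[0.4726 0.0666] 0.07091704132700287 [0.4727 0.0657] [46.4053 46.4739] 22.400819778442383 [281.2434 311.0493]
[ 0.4679 -0.0564] 0.07100391409913276 [ 0.4681 -0.0556] [46.5238 46.9667] 80.67765808105469 [350.7839 314.4677]
[ 0.4668 -0.1611] 0.07113652354425755 [ 0.4668 -0.1609] [47.3766 46.5314] 67.37100219726562 [409.5888 315.4868]
[0.4389 0.1548] 0.0704841642649907 [0.4383 0.155 ] [46.4997 47.7628] 23.89516830444336 [230.9838 329.5   ]
yellow [  434   243   109   121 11181] [(490.25238037109375, -327.25946044921875)
 (201.34518432617188, 216.48117065429688) 83.92963409423828]
blue [   91   236   106   114 11223] [(503.9112243652344, 335.8868103027344)
 (210.73895263671875, 199.7545166015625) 0.07559234648942947]
red [472 156  47  35 575] [495.5635 172.6661] [ 
[... 513 characters left out ...]
23.7541 232.5107] ((618.6544189453125, -7.558876037597656), (197.00975036621094, 163.03875732421875), 89.82525634765625)
green [419 213  19  20 289] [428.263  222.4567] [ 0.6343 -0.1963  0.071 ]
green [275 223  13  11  72] [280.8889 228.1806] [0.6234 0.0711 0.0517]
green [205 226  20  19 294] [214.7075 235.1054] [0.6066 0.1889 0.0708]
green [272 302  20  19 304] [281.2434 311.0493] [0.4726 0.0668 0.0709]
green [341 305  20  20 310] [350.7839 314.4677] [ 0.4686 -0.0566  0.071 ]
green [400 306  20  20 304] [409.5888 315.4868] [ 0.4675 -0.1612  0.0711]
green [222 320  19  20 308] [230.9838 329.5   ] [0.4389 0.1546 0.0705]
green [625 400  15  31 363] [633.168  414.7466] [ 0.2756 -0.603   0.0245]
```

View pics/crop1.png

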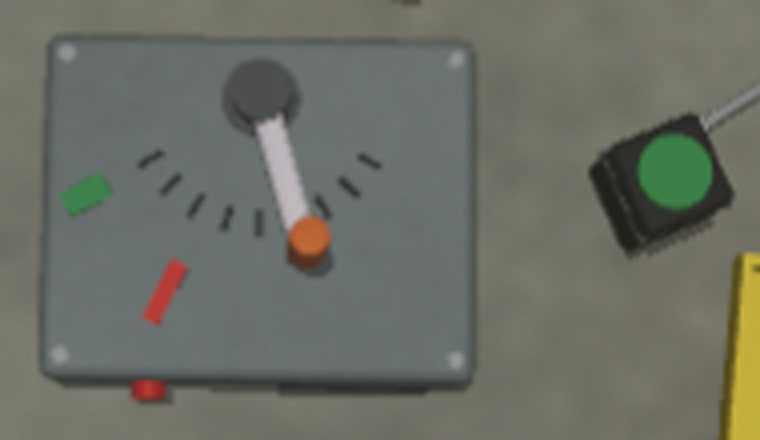

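{"fn": "drive_tool", "kwargs": {"series": [1,-2.45,3.29,0,0,1,-2.45,3.29,0,0,1,-2.45,3.29,0,0,1,-2.45,3.29,0,0,1,-2.45,3.29,0,0]}}

```text
time_s: 0.57
position: [0.3445, 0.3986, 0.2282]
tcp_rot: [-3.138, 0.002, 1.182]
force: [1.1, 1.3, -0.2]
width: 0.0854
```

{"fn": "drive_tool", "kwargs": {"series": [1,-2.45,3.29,0,0,1,-2.45,3.29,0,0,1,-2.45,3.29,0,0,1,-2.45,3.29,0,0,1,-2.45,3.29,0,0]}}

```text
time_s: 0.98
position: [0.4496, 0.2185, 0.2279]
tcp_rot: [-3.137, 0.002, 1.182]
force: [0.7, 0.7, -0.0]
width: 0.0857
```

```bash
cat >> h.py <<'E'
from scipy.spatial.transform import Rotation as Ro
def to(x,y,z,yaw=None,s=None,sym=90):
    """tool-frame shift (cm), turn, rows to reach pose; returns total"""
    s=s or sense(); p=np.array(s['position']); R=Ro.from_euler('xyz',s['tcp_rot']).as_matrix()
    d=R.T@(np.array([x,y,z])-p)*100
    dy=0 if yaw is None else (yaw-s['tcp_rot'][2]+np.radians(sym)/2)%np.radians(sym)-np.radians(sym)/2
    n=int(np.ceil(max(np.linalg.norm(d)/4.1,abs(dy)/.12)))
    print('shift',np.round(d,2),'turn(tool z)',round(-dy,3),'rows',n,'per row',np.round(d/n,2),round(-dy/n,3), 'tilt',np.round(R[:2,2],3))
    return d
E
python3 - <<'E'
from h import *
to(.5965,-.028,.16)
to(.5965,-.028,.075)
d=cam('top')
print(onplane(d,[325,203.75],.06))
E
```

```text
shift [-17.25  22.95   6.73] turn(tool z) 0 rows 8 per row [-2.16  2.87  0.84] 0.0 tilt [-0.005 -0.   ]
shift [-17.23  22.99  15.23] turn(tool z) 0 rows 8 per row [-2.15  2.87  1.9 ] 0.0 tilt [-0.005 -0.   ]
[[ 0.66816555 -0.0088649   0.06      ]]
```

{"fn": "drive_tool", "kwargs": {"series": [1,-2.16,2.87,0.84,0,1,-2.16,2.87,0.84,0,1,-2.16,2.87,0.84,0,1,-2.16,2.87,0.84,0,1,-2.16,2.87,0.84,0]}}

```text
time_s: 1.45
position: [0.544, 0.0571, 0.1872]
tcp_rot: [-3.141, -0.0, 1.179]
force: [0.5, 1.2, -0.1]
width: 0.0855
```

{"fn": "drive_tool", "kwargs": {"series": [1,-2.16,2.87,0.84,0,1,-2.16,2.87,0.84,0,1,-2.16,2.87,0.84,0,1,0,0,0,0]}}

```text
time_s: 1.78
position: [0.6016, -0.0476, 0.1586]
tcp_rot: [-3.141, 0.003, 1.173]
force: [-0.7, -1.1, -0.3]
width: 0.0854
```

```bash
python3 - <<'E'
from h import *
to(.5965,-.028,.075)
d=cam('wrist','w1.png')
print(proj(d,[[.5965,-.028,.117]]))
E
```

```text
shift [ 1.63 -1.22  8.36] turn(tool z) 0 rows 3 per row [ 0.54 -0.41  2.79] 0.0 tilt [-0.002 -0.003]
[[350.34839261 253.33210117]]
```

View pics/w1.png

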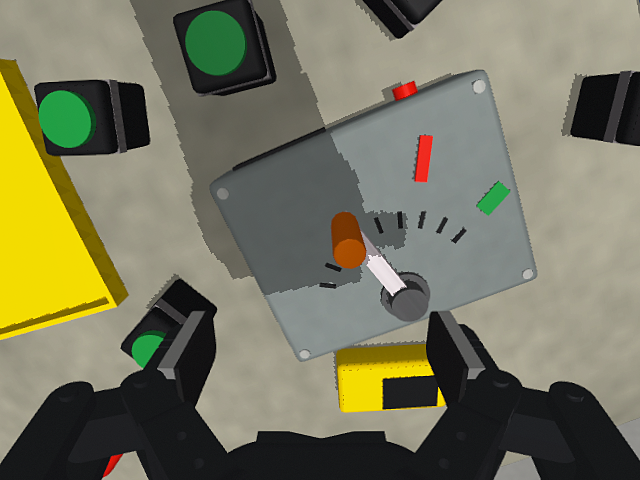

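{"fn": "drive_tool", "kwargs": {"series": [1,1.0,-0.7,1.5,0,1,0.6,-0.5,2.0,0,1,0,0,2.0,0,1,0,0,1.5,0,1,0,0,0,0]}}

```text
time_s: 2.25
position: [0.5953, -0.0222, 0.0868]
tcp_rot: [-3.14, 0.0, 1.175]
force: [-1.0, -1.1, 0.1]
width: 0.0855
```

```bash
python3 - <<'E'
from h import *
to(.5965,-.028,.075);print(sense()['position'],sense()['force'])
E
```

```text
shift [-0.49  0.34  1.18] turn(tool z) 0 rows 1 per row [-0.49  0.34  1.18] 0.0 tilt [-0.001  0.   ]
[ 0.59530491 -0.02217099  0.08678969] [-0.9538066  -1.06923196  0.10646546]
```

Now grip the post.

{"fn": "drive_tool", "kwargs": {"series": [1,-0.5,0.35,0.7,0,1,0,0,0.3,0,0.3,0,0,0,0,0.0,0,0,0,0,0.0,0,0,0,0]}}

```text
time_s: 2.67
position: [0.5974, -0.0272, 0.0785]
tcp_rot: [-3.141, -0.001, 1.177]
force: [0.5, 0.6, 0.2]
width: 0.0516
```

{"fn": "drive_tool", "kwargs": {"series": [0,0,0,0,0,0,0,0,0,0,0,0,0,0,0]}}

```text
time_s: 2.92
position: [0.5975, -0.0276, 0.0799]
tcp_rot: [3.141, -0.001, 1.176]
force: [-2.1, 0.3, 0.4]
width: 0.0167
```

```bash
cat >> h.py <<'E'
PIV=np.array([.6685,-.0085])
def arc(deg_list,z=.076,r=.0745,off=(0,0)):
    """successive tool shifts (cm) from present pose to post positions at the given world angles"""
    s=sense();p=np.array(s['position']);R=Ro.from_euler('xyz',s['tcp_rot']).as_matrix()
    for a in deg_list:
        t=np.r_[PIV+r*np.array([np.cos(np.radians(a)),np.sin(np.radians(a))])+off,z]
        print(a,t.round(4),np.round(R.T@(t-p)*100,2)); p=t
E
python3 - <<'E'
from h import *
s=sense();p=s['position'][:2]-PIV;print(s,np.hypot(*p),np.degrees(np.arctan2(p[1],p[0]))%360)
arc([190,180,170,160,150,140,130,124,120,118])
E
```

```text
{'time_s': 2.9167, 'joint_positions': array([-0.22085579,  0.56539566,  0.28380875,  1.80621375, -0.2121125 ,
        0.7984326 ,  1.3455393 ]), 'joint_vel': array([ 0.00020071, -0.00508296,  0.00019234, -0.00309858, -0.00278636,
       -0.00039592,  0.00069702]), 'joint_torque': array([-6.96975980e-01, -8.67358804e+01,  7.53487855e+00, -3.51834834e+01,
       -8.59828130e-02, -8.70749373e-01, -3.06315211e-03]), 'position': array([ 0.59753114, -0.02762874,  0.07985875]), 'tcp_rot': array([ 3.14078631e+00, -1.15811378e-03,  1.17592748e+00]), 'force': array([-2.06156356,  0.26566772,  0.41605523]), 'ft_torque': array([0.10159288, 0.34192195, 0.03618303]), 'width': 0.01670811424223013} 0.07350162160538731 195.08485418827834
190 [ 0.5951 -0.0214  0.076 ] [ 0.48 -0.46  0.39]
180 [ 0.594  -0.0085  0.076 ] [ 1.15 -0.6   0.  ]
170 [0.5951 0.0044 0.076 ] [ 1.24 -0.39  0.  ]
160 [0.5985 0.017  0.076 ] [ 1.29 -0.17  0.  ]
150 [0.604  0.0287 0.076 ] [1.3  0.05 0.  ]
140 [0.6114 0.0394 0.076 ] [1.27 0.28 0.  ]
130 [0.6206 0.0486 0.076 ] [1.2  0.49 0.  ]
124 [0.6268 0.0533 0.076 ] [0.67 0.39 0.  ]
120 [0.6312 0.056  0.076 ] [0.42 0.3  0.  ]
118 [0.6335 0.0573 0.076 ] [0.2  0.16 0.  ]
```

{"fn": "drive_tool", "kwargs": {"series": [0,0.48,-0.46,0,0,0,1.15,-0.6,0,0,0,1.24,-0.39,0,0,0,1.29,-0.17,0,0,0,0,0,0,0]}}

```text
time_s: 3.33
position: [0.5934, 0.0125, 0.0798]
tcp_rot: [-3.135, 0.007, 1.167]
force: [9.0, -0.1, -9.3]
width: 0.0164
```

```bash
python3 - <<'E'
from h import *
s=sense();p=s['position'][:2]-PIV;print(s['force'],np.hypot(*p),np.degrees(np.arctan2(p[1],p[0]))%360)
arc([160,150,140,130,124,120,118])
E
```

```text
[ 8.9698611  -0.07911902 -9.27062659] 0.07795972788344722 164.36713668449505
160 [0.5985 0.017  0.076 ] [0.61 0.29 0.37]
150 [0.604  0.0287 0.076 ] [ 1.3   0.04 -0.01]
140 [0.6114 0.0394 0.076 ] [ 1.27  0.27 -0.01]
130 [0.6206 0.0486 0.076 ] [ 1.21  0.48 -0.01]
124 [0.6268 0.0533 0.076 ] [ 0.68  0.39 -0.01]
120 [0.6312 0.056  0.076 ] [ 0.43  0.3  -0.  ]
118 [0.6335 0.0573 0.076 ] [ 0.21  0.16 -0.  ]
```

{"fn": "drive_tool", "kwargs": {"series": [0,0.61,0.29,0,0,0,1.25,0.1,0,0,0,1.25,0.3,0,0,0,0.6,0.3,0,0,0,0,0,0,0]}}

```text
time_s: 3.75
position: [0.6108, 0.0438, 0.0792]
tcp_rot: [-3.122, 0.012, 1.163]
force: [17.6, -6.5, -12.6]
width: 0.0165
```

```bash
python3 - <<'E'
from h import *
s=sense();p=s['position'][:2]-PIV;print(s['force'],np.hypot(*p),np.degrees(np.arctan2(p[1],p[0]))%360)
arc([130,124,120,118])
E
```

```text
[ 17.57582003  -6.48275769 -12.56854232] 0.0779002866891931 137.82853944372607
130 [0.6206 0.0486 0.076 ] [0.83 0.72 0.29]
124 [0.6268 0.0533 0.076 ] [ 0.68  0.39 -0.02]
120 [0.6312 0.056  0.076 ] [ 0.43  0.3  -0.01]
118 [0.6335 0.0573 0.076 ] [ 0.21  0.16 -0.01]
```

{"fn": "drive_tool", "kwargs": {"series": [0.32,0,0,0,0,0.32,0,0,0,0,0.32,0.7,0.6,0,0,0.32,0.5,0.4,0,0,0.32,0,0,0,0]}}

```text
time_s: 4.17
position: [0.626, 0.0514, 0.0791]
tcp_rot: [-3.122, 0.012, 1.163]
force: [-0.2, -0.3, -0.0]
width: 0.0274
```

```bash
python3 - <<'E'
from h import *
s=sense();p=s['position'][:2]-PIV;print(s['force'],np.hypot(*p),np.degrees(np.arctan2(p[1],p[0]))%360)
arc([124,120,118,115,112])
d=cam('wrist','w2.png')
E
```

```text
[-0.16945337 -0.25335327 -0.03553103] 0.07344159418997226 125.37781000433958
124 [0.6268 0.0533 0.076 ] [0.21 0.01 0.3 ]
120 [0.6312 0.056  0.076 ] [ 0.43  0.3  -0.01]
118 [0.6335 0.0573 0.076 ] [ 0.21  0.16 -0.01]
115 [0.637 0.059 0.076] [ 0.3   0.25 -0.01]
112 [0.6406 0.0606 0.076 ] [ 0.28  0.27 -0.01]
```

View pics/w2.png

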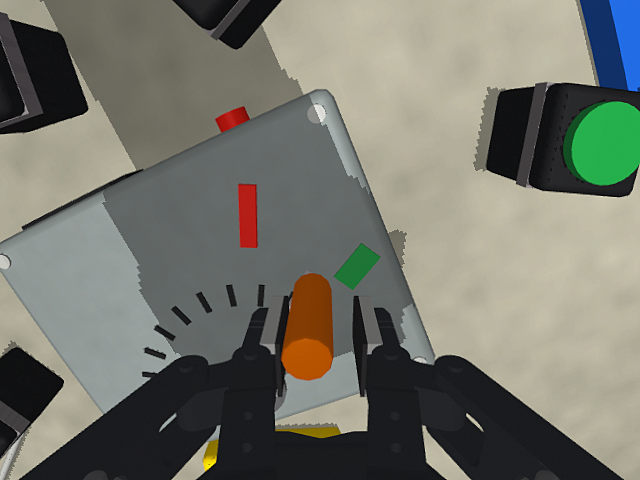

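{"fn": "drive_tool", "kwargs": {"series": [0.32,0.5,0.2,0,0,0.32,0.5,0.2,0,0,0.32,0.3,0.1,0,0,0.32,0,0,0,0]}}

```text
time_s: 4.55
position: [0.6362, 0.0595, 0.0788]
tcp_rot: [-3.122, 0.015, 1.161]
force: [-3.4, -2.1, 1.7]
width: 0.0273
```

```bash
cat >> h.py <<'E'
def post():
    d=cam('top');W=hmap(d);p=None
    m=colour(d,(5,140,50),(19,255,255))&(W[...,2]>.11)&(W[...,2]<.122)
    b=max(blobs(m,10),key=lambda b:b[1][4],default=None)
    if b:
        p=onplane(d,b[2],.117)[0][:2];q=p-PIV;print('post',b[1][4],p,np.hypot(*q),np.degrees(np.arctan2(q[1],q[0]))%360)
    else: print('post hidden')
E
python3 - <<'E'
from h import *
s=sense();p=s['position'][:2]-PIV;print(s['force'],np.hypot(*p),np.degrees(np.arctan2(p[1],p[0]))%360)
post()
E
```

```text
[-3.43023246 -2.14332086  1.68193703] 0.07533675352667166 115.41347533331366
post hidden
```

{"fn": "drive_tool", "kwargs": {"series": [0.32,0.3,0.2,0,0,0.32,0.2,0.1,0,0,0.32,0.1,0,0,0]}}

```text
time_s: 4.85
position: [0.6376, 0.0586, 0.0776]
tcp_rot: [-3.115, 0.024, 1.157]
force: [-2.3, -4.0, 4.1]
width: 0.0272
```

{"fn": "drive_tool", "kwargs": {"series": [0.32,0.3,0.1,0,0,0.32,0,0,0,0]}}

```text
time_s: 5.02
position: [0.6378, 0.0579, 0.0771]
tcp_rot: [-3.112, 0.03, 1.154]
force: [0.2, -0.5, -0.5]
width: 0.0271
```

{"fn": "drive_tool", "kwargs": {"series": [0.6,0,0,0,0,0.6,0,0,-2,0,0.6,0,0,-3,0,0.6,0,0,-4,0,0.6,0,3,-3,0]}}

```text
time_s: 5.43
position: [0.6651, 0.0524, 0.193]
tcp_rot: [-3.1, 0.034, 1.159]
force: [-0.7, 2.6, 0.3]
width: 0.0512
```

```bash
python3 - <<'E'
from h import *
s=sense();print(s['position'],s['tcp_rot'],s['force']);post()
d=cam('wrist','w3.png')
m=colour(d,(5,140,50),(19,255,255))
b=max(blobs(m,50),key=lambda b:b[1][4]); print(b[1],b[2])
W=hmap(d); t=m&(W[...,2]>.113)&(W[...,2]<.123)
for m2,st,c in blobs(t,20):
    p=onplane(d,c,.117)[0][:2];q=p-PIV;print(p,np.hypot(*q),np.degrees(np.arctan2(q[1],q[0])))
E
```

```text
[0.66512468 0.05241394 0.1929745 ] [-3.09980721  0.03363665  1.15864181] [-0.74384367  2.58009557  0.2787715 ]
post hidden
[296 163  31  38 863] [311.97219003 182.11587486]
[0.63117199 0.05791394] 0.0761852472985791 119.33819855234648
```

View pics/w3.png

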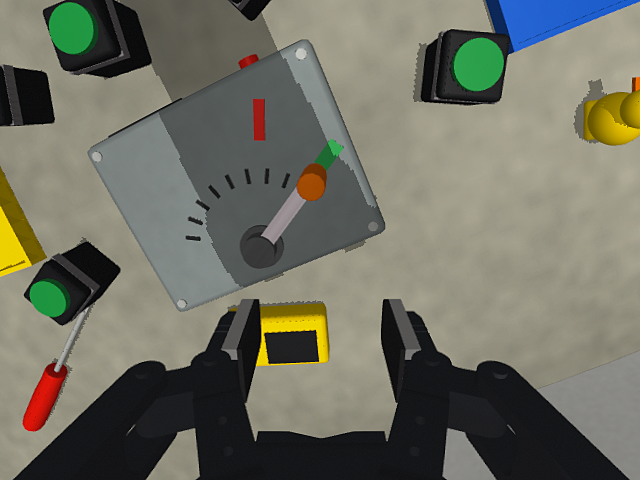

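```bash
cat >> h.py <<'E'
def heft(n=5):
    f=[]
    for i in range(n): get_image('top'); s=sense(); f.append(s['force'])
    f=np.array(f);print('F',f.mean(0).round(2),'sd',f.std(0).round(2),'pos',np.round(s['position'],4),'rot',np.round(s['tcp_rot'],3),'w',round(s['width'],4)); return f.mean(0)
E
python3 - <<'E'
from h import *
heft(4)
to(.6067,.189,.13,np.radians(62.9))
E
```

```text
F [-0.63  0.12 -0.7 ] sd [0.49 0.33 0.15] pos [0.6662 0.0496 0.189 ] rot [-3.1    0.036  1.156] w 0.0511
shift [ 10.56 -10.83   5.98] turn(tool z) 0.058 rows 4 per row [ 2.64 -2.71  1.49] 0.014 tilt [-0.053 -0.016]
```

{"fn": "drive_tool", "kwargs": {"series": [1,2.64,-2.71,1.4,0.015,1,2.64,-2.71,1.4,0.015,1,2.64,-2.71,1.4,0.015,1,1.5,-1.5,0.6,0.015,1,0,0,0,0]}}

```text
time_s: 6.15
position: [0.6102, 0.1787, 0.1347]
tcp_rot: [-3.097, 0.043, 1.09]
force: [-0.6, -0.7, 1.5]
width: 0.0853
```

```bash
python3 - <<'E'
from h import *
heft(3)
d=cam('top')
for c in carts(d): print(*c)
to(.6067,.189,.023,np.radians(62.9))
E
```

```text
F [ 0.03 -0.54 -0.37] sd [0.18 0.97 0.8 ] pos [0.6132 0.173  0.1367] rot [-3.101  0.043  1.086] w 0.0854
[ 0.63451284 -0.19653646] 0.07119315103843162 [ 0.6348866  -0.19623538] [46.28593826 47.37701416] 23.39215087890625 [428.26736111 222.42361111]
[0.61993507 0.07078279] 0.05203598075208058 [0.6199765  0.06099659] [77.88535309 56.72612762] 0.8405763506889343 [280.53030303 228.5       ]
[0.5962791  0.18370088] 0.07079836133995956 [0.60136481 0.18023727] [26.97674561 44.45977783] 62.672340393066406 [217.52631579 240.77631579]
[0.47245111 0.06648931] 0.07066575432696987 [0.47267682 0.06578104] [46.41770554 46.77658844] 22.48781967163086 [281.30491803 311.11147541]
[ 0.46795404 -0.05645736] 0.07080141420760722 [ 0.46806833 -0.05560947] [46.51945114 46.8201828 ] 80.49078369140625 [350.80130293 314.42345277]
[ 0.46672147 -0.16114207] 0.07104958554500443 [ 0.46687466 -0.16071027] [47.37959671 46.47955322] 66.72510528564453 [409.62582781 315.53311258]
[0.4389725  0.15492126] 0.0706900639184796 [0.43844589 0.15470148] [46.43247986 47.13100052] 24.15320587158203 [230.91883117 329.44480519]
shift [ 1.65 -0.97 11.4 ] turn(tool z) -0.013 rows 3 per row [ 0.55 -0.32  3.8 ] -0.004 tilt [-0.055 -0.019]
```

{"fn": "drive_tool", "kwargs": {"series": [1,1.0,-0.6,2.5,0,1,0.6,-0.3,3.0,0,1,0,0,3.0,0,1,0,0,1.6,0,1,0,0,0,0]}}

```text
time_s: 6.77
position: [0.6135, 0.1808, 0.0362]
tcp_rot: [-3.11, 0.039, 1.074]
force: [-0.6, 0.6, 0.3]
width: 0.0852
```

```bash
python3 - <<'E'
from h import *
heft(6)
to(.6067,.189,.023,np.radians(62.9))
E
```

```text
F [-0.43  0.12  0.52] sd [0.51 0.55 0.4 ] pos [0.6154 0.1829 0.0405] rot [-3.113  0.034  1.076] w 0.0857
shift [ 0.19 -1.01  1.78] turn(tool z) -0.022 rows 1 per row [ 0.19 -1.01  1.78] -0.022 tilt [-0.041 -0.016]
```

{"fn": "drive_tool", "kwargs": {"series": [1,0.1,-0.8,0.8,0,1,0,-0.2,0.8,0,1,0,0,0,0,0.4,0,0,0,0,0.3,0,0,0,0]}}

```text
time_s: 7.48
position: [0.6062, 0.1897, 0.0256]
tcp_rot: [-3.115, 0.031, 1.076]
force: [0.3, 0.4, 0.1]
width: 0.0641
```

{"fn": "drive_tool", "kwargs": {"series": [0.2,0,0,0,0,0.2,0,0,0,0,0.2,0,0,0,0]}}

```text
time_s: 7.73
position: [0.6063, 0.1898, 0.0261]
tcp_rot: [-3.115, 0.031, 1.077]
force: [-0.2, 0.3, -5.2]
width: 0.0455
```

{"fn": "drive_tool", "kwargs": {"series": [0.2,0,0,-1.5,0,0.2,0,0,-2.5,0,0.2,0,0,-2.5,0,0.2,0,0,-1.5,0,0.2,0,0,0,0]}}

```text
time_s: 8.15
position: [0.6071, 0.1897, 0.1055]
tcp_rot: [-3.11, 0.037, 1.076]
force: [0.4, -0.2, -5.8]
width: 0.0455
```

{"fn": "drive_tool", "kwargs": {"series": [0.2,0,0,0,0,0.2,0,0,0,0,0.2,0,0,0,0,0.2,0,0,0,0]}}

```text
time_s: 8.48
position: [0.6055, 0.1891, 0.1019]
tcp_rot: [-3.108, 0.04, 1.076]
force: [0.4, 0.4, -5.8]
width: 0.0453
```

```bash
python3 - <<'E'
from h import *
heft(6)
to(.504+.068,.336-.045,.13,np.radians(90))
to(.49+.068,-.327+.045,.13,np.radians(90))
E
```

```text
F [ 0.2  -0.32 -6.22] sd [0.41 0.51 0.34] pos [0.606  0.1893 0.1029] rot [-3.109  0.039  1.076] w 0.0451
shift [ 7.22 -7.92 -2.73] turn(tool z) -0.495 rows 5 per row [ 1.44 -1.58 -0.55] -0.099 tilt [-0.048 -0.019]
shift [-43.83  18.12  -1.6 ] turn(tool z) -0.495 rows 12 per row [-3.65  1.51 -0.13] -0.041 tilt [-0.048 -0.019]
```

```bash
cat >> h.py <<'E'
TC=TY=None
def slot(c,yaw,i,j):  # i in -1..1 (x), j in -1,1 (y)
    return np.array(c)+np.array([[np.cos(yaw),-np.sin(yaw)],[np.sin(yaw),np.cos(yaw)]])@[i*.066,j*.045]
E
python3 - <<'E'
from h import *
d=cam('top')
for n,lo,hi in [('yellow',(20,120,60),(32,255,255)),('blue',(108,120,50),(125,255,255))]:
    m=max(blobs(colour(d,lo,hi),2000),key=lambda b:b[1][4])[0].astype(np.uint8)
    c=max(cv2.findContours(m,0,2)[0],key=cv2.contourArea)
    h=cv2.convexHull(c)
    q=cv2.approxPolyDP(h,8,True).reshape(-1,2); w=onplane(d,q,.022)[:,:2]
    r=cv2.minAreaRect((w*1000).astype(np.float32)); print(n,q.tolist(),w.round(3).tolist(),r)
heft(3)
E
```

```text
yellow [[444, 244], [542, 255], [534, 363], [434, 353]] [[0.601, -0.236], [0.582, -0.428], [0.377, -0.407], [0.397, -0.215]] ((489.49664306640625, -321.4975280761719), (193.00128173828125, 206.22286987304688), 84.04277801513672)Traceback (most recent call last):
  File "<stdin>", line 4, in <module>
ValueError: max() iterable argument is empty
```

```bash
sed -i 's/^TC=.*/TC=(.4895,-.3215);TY=np.radians(-5.9)/' h.py; python3 - <<'E'
from h import *
p=slot(TC,TY,1,-1);print(p)
to(*p,.175,TY+np.pi/2)
E
```

```text
[ 0.55052472 -0.37304593]
shift [-52.37  21.64  -5.88] turn(tool z) -0.392 rows 14 per row [-3.74  1.55 -0.42] -0.028 tilt [-0.047 -0.019]
```

{"fn": "drive_tool", "kwargs": {"series": [0.2,0,0,-3,0,0.2,0,0,-3,0,0.2,-3.5,1.45,0,0,0.2,-3.7,1.55,0,0,0.2,-3.7,1.55,0,0]}}

```text
time_s: 9.25
position: [0.5969, 0.0806, 0.1671]
tcp_rot: [-3.106, 0.036, 1.091]
force: [1.6, 0.6, -5.7]
width: 0.045
```

{"fn": "drive_tool", "kwargs": {"series": [0.2,-3.7,1.55,0,0,0.2,-3.7,1.55,0,0,0.2,-3.7,1.55,0,0,0.2,-3.7,1.55,0,0,0.2,-3.7,1.55,0,0]}}

```text
time_s: 9.67
position: [0.5785, -0.1267, 0.1729]
tcp_rot: [-3.109, 0.034, 1.094]
force: [1.9, 0.8, -6.1]
width: 0.0455
```

{"fn": "drive_tool", "kwargs": {"series": [0.2,-3.7,1.55,0,0,0.2,-3.7,1.55,0,0,0.2,-3.7,1.55,0,0,0.2,-3.0,1.25,0,0,0.2,-1.5,0.6,0,0]}}

```text
time_s: 10.08
position: [0.5606, -0.308, 0.1777]
tcp_rot: [-3.112, 0.035, 1.088]
force: [-0.1, -0.2, -6.2]
width: 0.0452
```

{"fn": "drive_tool", "kwargs": {"series": [0.2,0,0,0,-0.1,0.2,0,0,0,-0.1,0.2,0,0,0,-0.1,0.2,0,0,0,-0.09,0.2,0,0,0,0]}}

```text
time_s: 10.5
position: [0.5572, -0.3165, 0.1777]
tcp_rot: [-3.1, 0.024, 1.485]
force: [-0.4, -0.2, -5.6]
width: 0.0454
```

```bash
python3 - <<'E'
from h import *
heft(5)
p=slot(TC,TY,1,-1)
to(*p,.1,TY+np.pi/2); to(*p,.034,TY+np.pi/2)
E
```

```text
F [ 0.31 -0.09 -6.2 ] sd [0.45 0.68 0.36] pos [ 0.5575 -0.3159  0.1776] rot [-3.1    0.024  1.478] w 0.0451
shift [-5.57  0.16  7.89] turn(tool z) 0.01 rows 3 per row [-1.86  0.05  2.63] 0.003 tilt [-0.044 -0.02 ]
shift [-5.41  0.44 14.49] turn(tool z) 0.01 rows 4 per row [-1.35  0.11  3.62] 0.003 tilt [-0.044 -0.02 ]
```

{"fn": "drive_tool", "kwargs": {"series": [0.2,-2.7,0.1,0,0,0.2,-2.0,0.1,1.5,0,0.2,-0.7,0,3.0,0,0.2,0,0,3.5,0,0.2,0,0.1,2.5,0]}}

```text
time_s: 11.17
position: [0.5559, -0.3746, 0.0773]
tcp_rot: [-3.111, 0.029, 1.473]
force: [0.6, 0.7, -7.3]
width: 0.0455
```

```bash
python3 - <<'E'
from h import *
p=slot(TC,TY,1,-1);print(sense()['force'])
to(*p,.034,TY+np.pi/2)
E
```

```text
[ 0.58257902  0.74969722 -7.34741681]
shift [ 0.23 -0.41  4.34] turn(tool z) 0.005 rows 2 per row [ 0.11 -0.21  2.17] 0.003 tilt [-0.033 -0.026]
```

{"fn": "drive_tool", "kwargs": {"series": [0.2,0.2,-0.3,1.3,0,0.2,0,-0.1,1.2,0,0.2,0,0,0.8,0,0.2,0,0,0.5,0,0.2,0,0,0,0]}}

```text
time_s: 11.58
position: [0.5488, -0.3718, 0.0317]
tcp_rot: [-3.105, 0.027, 1.468]
force: [0.8, 0.1, -6.7]
width: 0.0455
```

{"fn": "drive_tool", "kwargs": {"series": [0.2,0,0,0,0]}}

```text
time_s: 11.67
position: [0.5494, -0.3719, 0.0323]
tcp_rot: [-3.105, 0.028, 1.468]
force: [-0.4, -0.5, -5.9]
width: 0.0454
```

{"fn": "drive_tool", "kwargs": {"series": [0.7,0,0,0,0,0.7,0,0,0,0,0.7,0,0,-2,0,0.7,0,0,-4,0,0.7,0,0,-4,0]}}

```text
time_s: 12.08
position: [0.5525, -0.369, 0.1329]
tcp_rot: [-3.102, 0.027, 1.468]
force: [1.2, -0.7, -0.1]
width: 0.0602
```

```bash
python3 - <<'E'
from h import *
d=cam('top')
for c in carts(d): print(c[0].round(4),round(c[1],4),c[2].round(4),c[3].round(1),round(c[4],1))
to(.6345,-.1965,.13,np.radians(113.4))
W=hmap(d);q=proj(d,[[.558,-.37,.07]]);print(q)
E
```

```text
[ 0.6345 -0.1965] 0.0707 [ 0.6349 -0.1961] [46.5 48.3] 23.4
[0.6199 0.0708] 0.0514 [0.6198 0.0604] [56.1 77.8] 89.4
[ 0.5439 -0.3744] 0.076 [ 0.5494 -0.3712] [47.8 47.3] 85.6
[0.4725 0.0666] 0.0708 [0.4727 0.0657] [46.3 46.6] 22.4
[ 0.4679 -0.0565] 0.0709 [ 0.4681 -0.0556] [46.5 46.7] 80.1
[ 0.4668 -0.1611] 0.0708 [ 0.4669 -0.1607] [47.2 46.5] 67.3
[0.4389 0.1548] 0.0709 [0.4385 0.1547] [46.4 47.4] 24.4
shift [18.19  6.06  0.44] turn(tool z) -0.512 rows 5 per row [3.64 1.21 0.09] -0.102 tilt [-0.033 -0.027]
[[522.56077512 265.28604123]]
```

{"fn": "drive_tool", "kwargs": {"series": [1,3.6,1.2,0,0,1,3.7,1.25,0,0,1,3.7,1.25,0,0,1,3.6,1.2,0,0,1,1.8,0.6,0,0]}}

```text
time_s: 12.55
position: [0.6326, -0.2176, 0.1486]
tcp_rot: [-3.132, 0.038, 1.455]
force: [-0.1, 1.4, -0.5]
width: 0.0852
```

{"fn": "drive_tool", "kwargs": {"series": [1,0,0,0,-0.12,1,0,0,0,-0.12,1,0,0,0,-0.12,1,0,0,0,-0.12,1,0,0,0,-0.03]}}

```text
time_s: 12.97
position: [0.6398, -0.2089, 0.1555]
tcp_rot: [-3.125, 0.034, 1.993]
force: [-0.4, 0.4, -0.2]
width: 0.0853
```

```bash
python3 - <<'E'
from h import *
heft(5)
to(.6345,-.1965,.028,np.radians(113.4))
E
```

```text
F [ 0.08 -0.37  0.29] sd [0.53 0.31 0.61] pos [ 0.6391 -0.2091  0.1545] rot [-3.124  0.033  1.983] w 0.0855
shift [ 1.76  0.3  12.59] turn(tool z) 0.003 rows 4 per row [0.44 0.08 3.15] 0.001 tilt [-0.003 -0.037]
```

{"fn": "drive_tool", "kwargs": {"series": [1,1.0,0.2,2.5,0,1,0.7,0.1,3.5,0,1,0,0,3.0,0,1,0,0,2,0,1,0,0,0.8,0]}}

```text
time_s: 13.63
position: [0.6378, -0.1975, 0.0364]
tcp_rot: [-3.131, 0.039, 1.974]
force: [0.6, -0.2, -0.8]
width: 0.0855
```

{"fn": "drive_tool", "kwargs": {"series": [1,0,0,0,0]}}

```text
time_s: 13.72
position: [0.6369, -0.1973, 0.0347]
tcp_rot: [-3.129, 0.038, 1.973]
force: [-1.0, -0.4, 0.4]
width: 0.0856
```

```bash
python3 - <<'E'
from h import *
heft(3)
to(.6345,-.1965,.028,np.radians(113.4))
E
```

```text
F [ 0.34  0.28 -0.  ] sd [0.74 0.23 0.29] pos [ 0.6384 -0.1977  0.0376] rot [-3.132  0.04   1.973] w 0.0857
shift [ 0.3  -0.3   0.95] turn(tool z) -0.006 rows 1 per row [ 0.3  -0.3   0.95] -0.006 tilt [ 0.007 -0.041]
```

{"fn": "drive_tool", "kwargs": {"series": [1,0.3,-0.3,0.8,0,0.6,0,0,0.1,0,0.3,0,0,0,0,0.2,0,0,0,0,0.2,0,0,0,0]}}

```text
time_s: 14.28
position: [0.6365, -0.1968, 0.0328]
tcp_rot: [-3.137, 0.043, 1.972]
force: [-0.7, 0.4, -2.5]
width: 0.0453
```

{"fn": "drive_tool", "kwargs": {"series": [0.2,0,0,0,0,0.2,0,0,0,0,0.2,0,0,-1,0,0.2,0,0,-2.5,0,0.2,0,0,-2.5,0]}}

```text
time_s: 14.7
position: [0.6316, -0.1933, 0.0892]
tcp_rot: [-3.128, 0.037, 1.972]
force: [0.2, -0.5, -5.8]
width: 0.045
```

{"fn": "drive_tool", "kwargs": {"series": [0.2,0,0,-1.5,0,0.2,0,0,0,0,0.2,0,0,0,0,0.2,0,0,0,0]}}

```text
time_s: 15.03
position: [0.6331, -0.193, 0.1104]
tcp_rot: [-3.133, 0.04, 1.972]
force: [0.5, -1.6, -6.9]
width: 0.0452
```

```bash
python3 - <<'E'
from h import *
heft(6)
to(*slot(TC,TY,0,-1),.13,TY+np.pi/2)
E
```

```text
F [-0.17 -0.25 -6.93] sd [0.57 0.28 0.54] pos [ 0.6328 -0.193   0.1098] rot [-3.132  0.04   1.972] w 0.045
shift [-10.24 -20.41  -1.42] turn(tool z) 0.504 rows 6 per row [-1.71 -3.4  -0.24] 0.084 tilt [ 0.007 -0.04 ]
```

{"fn": "drive_tool", "kwargs": {"series": [0.2,-1.0,-2.0,-2.0,0,0.2,-1.7,-3.5,-0.5,0,0.2,-1.85,-3.7,0,0,0.2,-1.85,-3.7,0,0,0.2,-1.85,-3.7,0,0]}}

```text
time_s: 15.75
position: [0.515, -0.3268, 0.1374]
tcp_rot: [-3.134, 0.035, 1.989]
force: [0.8, -1.7, -5.7]
width: 0.0457
```

{"fn": "drive_tool", "kwargs": {"series": [0.2,-1.4,-2.8,0,0,0.2,0,0,0,0.12,0.2,0,0,0,0.12,0.2,0,0,0,0.12,0.2,0,0,0,0.12]}}

```text
time_s: 16.17
position: [0.4833, -0.3637, 0.1382]
tcp_rot: [3.135, 0.039, 1.486]
force: [0.4, 0.1, -6.3]
width: 0.0454
```

{"fn": "drive_tool", "kwargs": {"series": [0.2,0,0,0,0]}}

```text
time_s: 16.25
position: [0.483, -0.3639, 0.1379]
tcp_rot: [3.135, 0.039, 1.479]
force: [-0.7, 0.3, -6.0]
width: 0.0454
```

```bash
python3 - <<'E'
from h import *
heft(3)
to(*slot(TC,TY,0,-1),.040,TY+np.pi/2)
E
```

```text
F [ 0.31 -0.1  -6.3 ] sd [0.75 0.43 0.37] pos [ 0.4835 -0.3635  0.138 ] rot [3.136 0.039 1.491] w 0.0451
shift [0.11 0.1  9.8 ] turn(tool z) 0.023 rows 3 per row [0.04 0.03 3.27] 0.008 tilt [ 0.003 -0.039]
```

{"fn": "drive_tool", "kwargs": {"series": [0.2,0,0,2.5,0,0.2,0,0,3.0,0,0.2,0,0,2.2,0,0.2,0,0,1.2,0,0.2,0,0,0.5,0]}}

```text
time_s: 16.82
position: [0.4868, -0.3673, 0.043]
tcp_rot: [3.13, 0.04, 1.511]
force: [-0.1, 0.6, -6.7]
width: 0.045
```

{"fn": "drive_tool", "kwargs": {"series": [0.2,0,0,0,0]}}

```text
time_s: 16.9
position: [0.4864, -0.367, 0.0421]
tcp_rot: [3.132, 0.039, 1.513]
force: [-0.7, -0.6, -6.4]
width: 0.045
```

```bash
python3 - <<'E'
from h import *
print(sense()['force'])
to(*slot(TC,TY,0,-1),.039,TY+np.pi/2)
E
```

```text
[-0.71265455 -0.59299196 -6.43461316]
shift [ 0.08 -0.16  0.3 ] turn(tool z) 0.045 rows 1 per row [ 0.08 -0.16  0.3 ] 0.045 tilt [ 0.007 -0.039]
```

{"fn": "drive_tool", "kwargs": {"series": [0.2,0,0,0.4,0,0.2,0,0,0,0,0.7,0,0,0,0,0.7,0,0,0,0,0.7,0,0,-1.5,0]}}

```text
time_s: 17.32
position: [0.4879, -0.3676, 0.0557]
tcp_rot: [3.129, 0.041, 1.515]
force: [-0.9, 0.4, -0.0]
width: 0.0596
```

{"fn": "drive_tool", "kwargs": {"series": [0.7,0,0,-3.5,0,0.7,0,0,-4,0,0.8,0,0,-1.5,0,1,0,0,0,0]}}

```text
time_s: 17.65
position: [0.4886, -0.3653, 0.1552]
tcp_rot: [3.122, 0.044, 1.515]
force: [1.1, 0.7, -0.4]
width: 0.0783
```

```bash
python3 - <<'E'
from h import *
heft(4)
d=cam('top')
for c in carts(d): print(c[0].round(4),round(c[1],4),c[2].round(4),c[3].round(1),round(c[4],1))
to(.467,-.161,.13,np.radians(67.3))
E
```

```text
F [-0.3  -0.27 -0.04] sd [0.51 0.3  0.81] pos [ 0.4868 -0.3641  0.15  ] rot [3.128 0.041 1.515] w 0.0856
[0.6199 0.0708] 0.0522 [0.6191 0.06  ] [76.  55.1] 1.4
[ 0.5498 -0.3741] 0.076 [ 0.5495 -0.3721] [48.1 47.4] 84.9
[0.4726 0.0666] 0.0709 [0.4727 0.0658] [46.4 46.8] 22.4
[ 0.4679 -0.0564] 0.0708 [ 0.4682 -0.0555] [46.4 46.8] 80.2
[ 0.4668 -0.1611] 0.0708 [ 0.4668 -0.1606] [47.5 46.3] 67.3
[0.4389 0.1548] 0.0708 [0.4384 0.1547] [46.4 48. ] 24.3
shift [20.22 -3.1   1.09] turn(tool z) 0.341 rows 5 per row [ 4.04 -0.62  0.22] 0.068 tilt [ 0.01  -0.042]
```

{"fn": "drive_tool", "kwargs": {"series": [1,3.9,-0.6,0,0,1,4.0,-0.6,0,0,1,4.0,-0.6,0,0,1,4.0,-0.6,0,0,1,2.8,-0.4,0,0]}}

```text
time_s: 18.32
position: [0.4644, -0.1759, 0.135]
tcp_rot: [3.137, 0.043, 1.505]
force: [1.0, 0.8, -0.4]
width: 0.0855
```

{"fn": "drive_tool", "kwargs": {"series": [1,0,0,0,0.11,1,0,0,0,0.11,1,0,0,0,0.11,1,0,0,0,0,1,0,0,0,0]}}

```text
time_s: 18.73
position: [0.4615, -0.1666, 0.1296]
tcp_rot: [3.134, 0.04, 1.175]
force: [0.0, -0.0, 0.3]
width: 0.0853
```

```bash
python3 - <<'E'
from h import *
heft(4)
to(.467,-.161,.026,np.radians(67.3))
E
```

```text
F [0.26 0.45 0.39] sd [0.52 0.2  0.6 ] pos [ 0.4618 -0.1672  0.1302] rot [3.133 0.04  1.173] w 0.0856
shift [ 1.18  0.15 10.38] turn(tool z) -0.001 rows 3 per row [0.39 0.05 3.46] -0.0 tilt [-0.007 -0.04 ]
```

{"fn": "drive_tool", "kwargs": {"series": [1,0.8,0.1,2.5,0,1,0.4,0,3.0,0,1,0,0,2.5,0,1,0,0,1.6,0,1,0,0,0.8,0]}}

```text
time_s: 19.35
position: [0.4696, -0.1621, 0.0244]
tcp_rot: [3.126, 0.037, 1.18]
force: [0.5, 0.1, 0.5]
width: 0.0855
```

{"fn": "drive_tool", "kwargs": {"series": [1,0,0,0,0,0.5,0,0,0,0,0.2,0,0,0,0,0.2,0,0,0,0,0.2,0,0,0,0]}}

```text
time_s: 19.77
position: [0.4699, -0.163, 0.0258]
tcp_rot: [3.126, 0.037, 1.181]
force: [0.3, -0.4, -0.7]
width: 0.0457
```

{"fn": "drive_tool", "kwargs": {"series": [0.2,0,0,0,0,0.2,0,0,0,0,0.2,0,0,-1.5,0,0.2,0,0,-3,0,0.2,0,0,-3,0]}}

```text
time_s: 20.18
position: [0.4676, -0.1594, 0.1004]
tcp_rot: [3.131, 0.038, 1.182]
force: [0.6, 0.7, -1.2]
width: 0.0451
```

{"fn": "drive_tool", "kwargs": {"series": [0.2,0,0,-2,0,0.2,0,0,0,0,0.2,0,0,0,0,0.2,0,0,0,0,0.2,0,0,0,0]}}

```text
time_s: 20.6
position: [0.4696, -0.1586, 0.1263]
tcp_rot: [3.123, 0.036, 1.182]
force: [-0.4, 0.0, -1.5]
width: 0.0454
```

```bash
python3 - <<'E'
from h import *
heft(6)
to(*slot(TC,TY,-1,-1),.13,TY+np.pi/2)
to(.504,.334,.13,np.pi/2)
E
```

```text
F [-0.01  0.1  -1.92] sd [0.65 0.38 0.41] pos [ 0.4697 -0.1588  0.1266] rot [3.123 0.036 1.182] w 0.0458
shift [-20.48   2.93   0.45] turn(tool z) -0.286 rows 6 per row [-3.41  0.49  0.07] -0.048 tilt [ 0.003 -0.04 ]
shift [ 46.86 -15.47  -2.32] turn(tool z) -0.389 rows 13 per row [ 3.6  -1.19 -0.18] -0.03 tilt [ 0.003 -0.04 ]
```

```bash
python3 - <<'E'
from h import *
d=cam('top'); cv2.imwrite('pics/x.png',d['image'])
m=max(blobs(colour(d,(105,100,40),(128,255,255)),2000),key=lambda b:b[1][4])[0].astype(np.uint8)
c=max(cv2.findContours(m,0,2)[0],key=cv2.contourArea);h=cv2.convexHull(c)
q=cv2.approxPolyDP(h,8,True).reshape(-1,2); w=onplane(d,q,.022)[:,:2]
print(q.tolist(),w.round(3).tolist(),cv2.minAreaRect((w*1000).astype(np.float32)))
heft(4)
c=(.503,.331)
for i,j in [(1,1),(0,1)]: p=slot(c,0,i,j);print(p);to(*p,.16,np.pi/2)
E
```

```text
[[97, 236], [196, 239], [192, 348], [91, 346]] [[0.608, 0.426], [0.605, 0.234], [0.402, 0.234], [0.4, 0.427]] ((504.12939453125, 330.2242431640625), (192.65054321289062, 208.1083221435547), 89.90484619140625)
F [ 0.44  0.32 -1.62] sd [0.25 0.53 0.5 ] pos [ 0.4699 -0.1588  0.1269] rot [3.123 0.036 1.182] w 0.0454
[0.569 0.376]
shift [ 53.09 -11.    -5.42] turn(tool z) -0.389 rows 14 per row [ 3.79 -0.79 -0.39] -0.028 tilt [ 0.004 -0.04 ]
[0.503 0.376]
shift [ 50.59 -17.11  -5.44] turn(tool z) -0.389 rows 14 per row [ 3.61 -1.22 -0.39] -0.028 tilt [ 0.004 -0.04 ]
```

{"fn": "drive_tool", "kwargs": {"series": [0.2,2,-0.4,-2.5,0,0.2,3.5,-0.7,-1.9,0,0.2,3.8,-0.8,-1,0,0.2,4,-0.83,0,0,0.2,4,-0.83,0,0]}}

```text
time_s: 21.57
position: [0.5025, 0.014, 0.1766]
tcp_rot: [3.121, 0.037, 1.166]
force: [2.1, 0.0, -1.4]
width: 0.0456
```

{"fn": "drive_tool", "kwargs": {"series": [0.2,4,-0.83,0,0,0.2,4,-0.83,0,0,0.2,4,-0.83,0,0,0.2,4,-0.83,0,0,0.2,4,-0.83,0,0]}}

```text
time_s: 21.98
position: [0.5422, 0.2189, 0.1697]
tcp_rot: [3.12, 0.035, 1.165]
force: [1.3, -0.7, -1.3]
width: 0.0453
```

{"fn": "drive_tool", "kwargs": {"series": [0.2,4,-0.83,0,0,0.2,4,-0.83,0,0,0.2,3,-0.6,0,0,0.2,1,-0.2,0,0,0.2,0,0,0,-0.12]}}

```text
time_s: 22.4
position: [0.5643, 0.3531, 0.1628]
tcp_rot: [3.126, 0.035, 1.293]
force: [1.1, -1.4, -1.4]
width: 0.0452
```

{"fn": "drive_tool", "kwargs": {"series": [0.2,0,0,0,-0.12,0.2,0,0,0,-0.12,0.2,0,0,0,0,0.2,0,0,0,0]}}

```text
time_s: 22.73
position: [0.5634, 0.3548, 0.161]
tcp_rot: [3.137, 0.039, 1.548]
force: [-0.9, -0.7, -2.9]
width: 0.0456
```

```bash
sed -i '$a CC=(.504,.330)' h.py; python3 - <<'E'
from h import *
heft(4)
to(*slot(CC,0,1,1),.034,np.pi/2)
E
```

```text
F [-0.01 -0.18 -1.88] sd [0.45 0.08 0.5 ] pos [0.5634 0.3548 0.1613] rot [3.137 0.039 1.549] w 0.0457
shift [ 2.53  0.55 12.64] turn(tool z) -0.022 rows 4 per row [0.63 0.14 3.16] -0.006 tilt [ 0.004 -0.039]
```

{"fn": "drive_tool", "kwargs": {"series": [0.2,1.3,0.3,2.5,0,0.2,1.0,0.2,3.5,0,0.2,0.2,0,3.2,0,0.2,0,0,2.0,0,0.2,0,0,1.0,0]}}

```text
time_s: 23.35
position: [0.573, 0.3772, 0.039]
tcp_rot: [3.128, 0.033, 1.537]
force: [-0.4, 0.5, -1.6]
width: 0.0452
```

{"fn": "drive_tool", "kwargs": {"series": [0.2,0,0,0.3,0,0.2,0,0,0,0]}}

```text
time_s: 23.52
position: [0.5721, 0.3761, 0.0338]
tcp_rot: [3.131, 0.036, 1.535]
force: [0.2, -0.5, -1.2]
width: 0.0453
```

{"fn": "drive_tool", "kwargs": {"series": [0.7,0,0,0,0,0.7,0,0,0,0,0.7,0,0,-2,0,0.7,0,0,-4,0,0.7,0,0,-4,0]}}

```text
time_s: 23.93
position: [0.5701, 0.3781, 0.135]
tcp_rot: [3.134, 0.039, 1.533]
force: [0.3, 0.5, 0.2]
width: 0.0596
```

```bash
python3 - <<'E'
from h import *
d=cam('top')
for c in carts(d): print(c[0].round(4),round(c[1],4),c[2].round(4),c[3].round(1),round(c[4],1))
to(.4387,.1548,.13,np.radians(24.2))
E
```

```text
[0.6199 0.0708] 0.0518 [0.619  0.0591] [75.8 56.7] 0.4
[0.5613 0.3756] 0.0754 [0.5689 0.3755] [46.7 47.9] 86.8
[ 0.5497 -0.3742] 0.0761 [ 0.5495 -0.3718] [47.5 47.5] 85.8
[ 0.4865 -0.3693] 0.0758 [ 0.4945 -0.3663] [45.8 63.8] 88.5
[0.4725 0.0666] 0.0709 [0.4726 0.0658] [46.4 46.7] 22.5
[ 0.4679 -0.0565] 0.0709 [ 0.468  -0.0556] [46.9 46.5] 80.1
[0.4388 0.1548] 0.0709 [0.4384 0.1549] [46.5 47.2] 24.7
shift [-22.99 -12.59   1.99] turn(tool z) -0.461 rows 7 per row [-3.28 -1.8   0.28] -0.066 tilt [ 0.014 -0.033]
```

{"fn": "drive_tool", "kwargs": {"series": [1,-3.4,-1.8,0,0,1,-3.6,-2,0,0,1,-3.6,-2,0,0,1,-3.6,-2,0,0,1,-3.6,-2,0.3,0]}}

```text
time_s: 24.4
position: [0.4713, 0.2103, 0.1552]
tcp_rot: [3.108, 0.017, 1.538]
force: [1.7, 1.2, 0.6]
width: 0.0851
```

{"fn": "drive_tool", "kwargs": {"series": [1,-2.8,-1.5,0.3,0,1,-1.5,-0.8,0,0,1,0,0,0,-0.12,1,0,0,0,-0.12,1,0,0,0,-0.12]}}

```text
time_s: 24.82
position: [0.4443, 0.1589, 0.1596]
tcp_rot: [3.104, 0.026, 1.896]
force: [0.2, 0.8, -0.3]
width: 0.0854
```

{"fn": "drive_tool", "kwargs": {"series": [1,0,0,0,-0.1,1,0,0,0,0,1,0,0,0,0]}}

```text
time_s: 25.07
position: [0.4462, 0.1589, 0.1639]
tcp_rot: [3.099, 0.03, 2.003]
force: [0.7, 0.4, -0.1]
width: 0.0851
```

```bash
python3 - <<'E'
from h import *
heft(4)
to(.4387,.1548,.026,np.radians(24.4))
E
```

```text
F [0.22 0.09 0.2 ] sd [0.18 0.45 0.59] pos [0.4457 0.1589 0.163 ] rot [3.101 0.03  2.004] w 0.0857
shift [ 0.33 -1.37 13.65] turn(tool z) 0.007 rows 4 per row [ 0.08 -0.34  3.41] 0.002 tilt [ 0.05 -0.01]
```

{"fn": "drive_tool", "kwargs": {"series": [1,0.2,-0.9,3,0,1,0.1,-0.4,4,0,1,0,0,3.2,0,1,0,0,2.0,0,1,0,0,1.0,0]}}

```text
time_s: 25.68
position: [0.442, 0.1569, 0.0291]
tcp_rot: [3.091, 0.029, 1.996]
force: [-0.3, -0.2, 0.4]
width: 0.0855
```

{"fn": "drive_tool", "kwargs": {"series": [1,0,0,0.3,0]}}

```text
time_s: 25.77
position: [0.4413, 0.1565, 0.0242]
tcp_rot: [3.094, 0.029, 1.995]
force: [-0.7, 0.2, 0.3]
width: 0.0851
```

```bash
python3 - <<'E'
from h import *
to(.4387,.1548,.026,np.radians(24.4))
E
```

```text
shift [-0.05 -0.3  -0.19] turn(tool z) -0.002 rows 1 per row [-0.05 -0.3  -0.19] -0.002 tilt [ 0.056 -0.007]
```

{"fn": "drive_tool", "kwargs": {"series": [0.6,0,-0.2,0,0,0.2,0,0,0,0,0.2,0,0,0,0,0.2,0,0,0,0,0.2,0,0,0,0]}}

```text
time_s: 26.18
position: [0.4398, 0.1559, 0.0257]
tcp_rot: [3.093, 0.03, 1.992]
force: [-0.5, 0.2, -4.9]
width: 0.0454
```

{"fn": "drive_tool", "kwargs": {"series": [0.2,0,0,0,0,0.2,0,0,0,0,0.2,0,0,-1.5,0,0.2,0,0,-3,0,0.2,0,0,-3,0]}}

```text
time_s: 26.6
position: [0.4325, 0.1552, 0.099]
tcp_rot: [3.101, 0.03, 1.992]
force: [1.4, 0.5, -4.7]
width: 0.0455
```

{"fn": "drive_tool", "kwargs": {"series": [0.2,0,0,-3,0,0.2,0,0,-1,0,0.2,0,0,0,0,0.2,0,0,0,0,0.2,0,0,0,0]}}

```text
time_s: 27.02
position: [0.4313, 0.1562, 0.1456]
tcp_rot: [3.094, 0.029, 1.992]
force: [0.1, -0.1, -5.4]
width: 0.0452
```

```bash
python3 - <<'E'
from h import *
heft(8)
to(*slot(TC,TY,-1,-1),.16,TY+np.pi/2)
to(*slot(CC,0,0,1),.15,np.pi/2)
E
```

```text
F [ 0.03 -0.06 -5.23] sd [0.37 0.55 0.43] pos [0.4313 0.1562 0.1457] rot [3.095 0.029 1.992] w 0.0455
shift [-46.6  -22.15  -1.11] turn(tool z) 0.524 rows 13 per row [-3.58 -1.7  -0.09] 0.04 tilt [ 0.055 -0.008]
shift [16.98 15.6  -0.2 ] turn(tool z) 0.421 rows 6 per row [ 2.83  2.6  -0.03] 0.07 tilt [ 0.055 -0.008]
```

{"fn": "drive_tool", "kwargs": {"series": [0.2,-2.5,-1.2,-0.5,0,0.2,-3.5,-1.66,-0.5,0,0.2,-3.7,-1.76,0,0,0.2,-3.7,-1.76,0,0,0.2,-3.7,-1.76,0,0]}}

```text
time_s: 27.83
position: [0.4272, -0.0309, 0.1566]
tcp_rot: [3.093, 0.028, 2.007]
force: [2.6, -0.2, -4.0]
width: 0.0452
```

{"fn": "drive_tool", "kwargs": {"series": [0.2,-3.7,-1.76,0,0,0.2,-3.7,-1.76,0,0,0.2,-3.7,-1.76,0,0,0.2,-3.7,-1.76,0,0,0.2,-3.7,-1.76,0,0]}}

```text
time_s: 28.25
position: [0.4236, -0.2397, 0.1582]
tcp_rot: [3.091, 0.029, 2.008]
force: [1.9, -0.6, -4.6]
width: 0.0453
```

{"fn": "drive_tool", "kwargs": {"series": [0.2,-3.7,-1.76,0,0,0.2,-3.5,-1.66,0,0,0.2,-2,-1,0,0,0.2,0,0,0,0,0.2,0,0,0,0.12]}}

```text
time_s: 28.67
position: [0.4178, -0.3562, 0.1576]
tcp_rot: [3.09, 0.026, 1.881]
force: [0.4, 0.5, -5.1]
width: 0.0455
```

{"fn": "drive_tool", "kwargs": {"series": [0.2,0,0,0,0.12,0.2,0,0,0,0.12,0.2,0,0,0,0.12,0.2,0,0,0,0.04,0.2,0,0,0,0]}}

```text
time_s: 29.08
position: [0.4159, -0.3581, 0.1559]
tcp_rot: [3.087, 0.003, 1.454]
force: [-0.2, 0.5, -5.1]
width: 0.0455
```

```bash
python3 - <<'E'
from h import *
heft(5)
to(*slot(TC,TY,-1,-1),.034,TY+np.pi/2)
E
```

```text
F [-0.24 -0.07 -4.88] sd [0.65 0.38 0.65] pos [ 0.416  -0.3582  0.1562] rot [3.086e+00 3.000e-03 1.459e+00] w 0.0454
shift [-0.05 -0.34 12.22] turn(tool z) -0.009 rows 3 per row [-0.02 -0.11  4.07] -0.003 tilt [ 0.055 -0.009]
```

{"fn": "drive_tool", "kwargs": {"series": [0.2,0,-0.3,2.5,0,0.2,0,0,3.5,0,0.2,0,0,3.2,0,0.2,0,0,2.0,0,0.2,0,0,1.0,0]}}

```text
time_s: 29.75
position: [0.4229, -0.361, 0.0337]
tcp_rot: [3.077, 0.007, 1.465]
force: [-1.2, 0.3, -5.2]
width: 0.0453
```

{"fn": "drive_tool", "kwargs": {"series": [0.2,0,0,0,0]}}

```text
time_s: 29.83
position: [0.4221, -0.3604, 0.0318]
tcp_rot: [3.08, 0.005, 1.465]
force: [-1.4, 0.5, -5.8]
width: 0.0453
```

```bash
python3 - <<'E'
from h import *
to(*slot(TC,TY,-1,-1),.034,TY+np.pi/2)
E
```

```text
shift [ 0.06 -0.28 -0.24] turn(tool z) -0.002 rows 1 per row [ 0.06 -0.28 -0.24] -0.002 tilt [ 0.061 -0.012]
```

Release and head for D at (0.468, -0.056).

{"fn": "drive_tool", "kwargs": {"series": [0.7,0,0,0,0,0.7,0,0,0,0,0.7,0,0,-2,0,0.7,0,0,-4,0,0.7,0,0,-4,0]}}

```text
time_s: 30.25
position: [0.4151, -0.3592, 0.1339]
tcp_rot: [3.083, 0.004, 1.466]
force: [1.0, 0.2, 0.9]
width: 0.0597
```

```bash
python3 - <<'E'
from h import *
d=cam('top')
for c in carts(d): print(c[0].round(4),round(c[1],4),c[2].round(4),c[3].round(1),round(c[4],1))
to(.468,-.056,.14,np.radians(80.2))
E
```

```text
[0.6199 0.0708] 0.0517 [0.6195 0.0596] [57.5 77.4] 89.4
[0.5789 0.3801] 0.0755 [0.5788 0.377 ] [47.8 48.4] 0.2
[ 0.5497 -0.3742] 0.0762 [ 0.5494 -0.372 ] [49.5 47.3] 85.2
[ 0.4865 -0.3693] 0.0759 [ 0.4947 -0.3664] [45.7 63.7] 87.3
[0.4726 0.0666] 0.0707 [0.4727 0.0658] [46.5 46.6] 22.4
[ 0.4679 -0.0564] 0.0708 [ 0.468  -0.0555] [46.5 46.4] 80.2
[ 0.4297 -0.3633] 0.0762 [ 0.4345 -0.3591] [48.9 68.6] 86.9
shift [30.93  1.85  0.04] turn(tool z) 0.065 rows 8 per row [3.87 0.23 0.  ] 0.008 tilt [ 0.065 -0.015]
```

{"fn": "drive_tool", "kwargs": {"series": [1,3.5,0.2,0,0,1,4,0.24,0,0,1,4,0.24,0,0,1,4,0.24,0,0,1,4,0.24,0,0]}}

```text
time_s: 30.72
position: [0.4534, -0.1746, 0.1544]
tcp_rot: [3.05, 0.017, 1.45]
force: [1.4, -0.7, -0.2]
width: 0.0854
```

{"fn": "drive_tool", "kwargs": {"series": [1,4,0.24,0,0,1,4,0.24,0,0,1,2.5,0.2,0,0.03,1,0.7,0,0,0.03,1,0,0,0,0]}}

```text
time_s: 31.13
position: [0.4786, -0.0509, 0.1627]
tcp_rot: [3.032, 0.005, 1.398]
force: [-0.4, -0.8, 0.1]
width: 0.0855
```

```bash
python3 - <<'E'
from h import *
heft(5)
to(.468,-.056,.026,np.radians(80.2))
E
```

```text
F [ 0.03 -0.31  0.2 ] sd [0.47 0.47 0.43] pos [ 0.4776 -0.0545  0.1614] rot [3.034 0.007 1.395] w 0.0855
shift [-0.22 -2.36 13.37] turn(tool z) -0.005 rows 4 per row [-0.06 -0.59  3.34] -0.001 tilt [ 0.104 -0.025]
```

{"fn": "drive_tool", "kwargs": {"series": [1,-0.1,-1.2,2.5,0,1,-0.1,-1.0,3.3,0,1,0,-0.2,3.2,0,1,0,0,2.3,0,1,0,0,1.2,0]}}

```text
time_s: 31.8
position: [0.4689, -0.0618, 0.0341]
tcp_rot: [3.025, 0.007, 1.388]
force: [0.1, 0.3, -0.1]
width: 0.0854
```

{"fn": "drive_tool", "kwargs": {"series": [1,0,0,0.3,0]}}

```text
time_s: 31.88
position: [0.4681, -0.0633, 0.0292]
tcp_rot: [3.028, 0.008, 1.387]
force: [-0.4, 0.1, 0.4]
width: 0.0853
```

```bash
python3 - <<'E'
from h import *
to(.468,-.056,.026,np.radians(80.2)); print(sense()['tcp_rot'])
E
```

```text
shift [ 0.72 -0.18  0.3 ] turn(tool z) -0.013 rows 1 per row [ 0.72 -0.18  0.3 ] -0.013 tilt [ 0.11  -0.028]
[3.02755166 0.00775065 1.3865646 ]
```

{"fn": "drive_tool", "kwargs": {"series": [1,0.6,-0.1,0.3,0,0.6,0.1,0,0,0,0.2,0,0,0,0,0.2,0,0,0,0,0.2,0,0,0,0]}}

```text
time_s: 32.3
position: [0.4695, -0.0579, 0.0278]
tcp_rot: [3.026, 0.008, 1.384]
force: [-0.3, -0.0, -1.6]
width: 0.0451
```

{"fn": "drive_tool", "kwargs": {"series": [0.2,0,0,0,0,0.2,0,0,0,0,0.2,0,0,-1.5,0,0.2,0,0,-3,0,0.2,0,0,-3,0]}}

```text
time_s: 32.72
position: [0.4589, -0.0558, 0.1017]
tcp_rot: [3.032, 0.01, 1.384]
force: [0.4, 0.2, -0.6]
width: 0.0453
```

{"fn": "drive_tool", "kwargs": {"series": [0.2,0,0,-3,0,0.2,0,0,-1,0,0.2,0,0,0,0,0.2,0,0,0,0,0.2,0,0,0,0]}}

```text
time_s: 33.13
position: [0.4556, -0.0543, 0.1485]
tcp_rot: [3.024, 0.007, 1.384]
force: [-0.1, -0.5, -1.0]
width: 0.0452
```

```bash
python3 - <<'E'
from h import *
heft(8)
to(*slot(TC,TY,1,1),.16,TY+np.pi/2)
to(*slot(CC,0,-.1,1),.16,np.pi/2)
E
```

```text
F [-0.03  0.22 -1.7 ] sd [0.63 0.45 0.35] pos [ 0.4555 -0.0545  0.1485] rot [3.025 0.007 1.384] w 0.0455
shift [-20.58  14.52   0.69] turn(tool z) -0.084 rows 7 per row [-2.94  2.07  0.1 ] -0.012 tilt [ 0.113 -0.029]
shift [42.97 -3.67 -1.9 ] turn(tool z) -0.187 rows 11 per row [ 3.91 -0.33 -0.17] -0.017 tilt [ 0.113 -0.029]
```

{"fn": "drive_tool", "kwargs": {"series": [0.2,1.5,-0.1,-1,0,0.2,2.5,-0.2,-0.9,0,0.2,3.3,-0.3,0,0,0.2,3.6,-0.3,0,0,0.2,3.6,-0.3,0,0]}}

```text
time_s: 33.95
position: [0.4689, 0.0884, 0.1651]
tcp_rot: [3.025, 0.009, 1.37]
force: [0.8, 0.5, -1.2]
width: 0.0451
```

{"fn": "drive_tool", "kwargs": {"series": [0.2,3.6,-0.3,0,0,0.2,3.6,-0.3,0,0,0.2,3.6,-0.3,0,0,0.2,3.6,-0.3,0,0,0.2,3.6,-0.3,0,0]}}

```text
time_s: 34.37
position: [0.4895, 0.2769, 0.1613]
tcp_rot: [3.025, 0.008, 1.369]
force: [1.3, 0.1, -2.0]
width: 0.0457
```

{"fn": "drive_tool", "kwargs": {"series": [0.2,3.6,-0.3,0,0,0.2,3,-0.3,0,0,0.2,2,-0.2,0,0,0.2,1,0,0,-0.09,0.2,0,0,0,-0.09]}}

```text
time_s: 34.78
position: [0.4981, 0.3871, 0.1564]
tcp_rot: [3.031, 0.028, 1.559]
force: [-0.0, -0.4, -1.9]
width: 0.0452
```

{"fn": "drive_tool", "kwargs": {"series": [0.2,0,0,0,0]}}

```text
time_s: 34.87
position: [0.4978, 0.3878, 0.1557]
tcp_rot: [3.032, 0.029, 1.565]
force: [-0.4, -0.7, -1.0]
width: 0.0449
```

```bash
python3 - <<'E'
from h import *
heft(4)
to(*slot(CC,0,-.1,1),.035,np.pi/2)
E
```

```text
F [ 0.08 -0.39 -1.27] sd [0.65 0.45 0.26] pos [0.4983 0.3864 0.1564] rot [3.031 0.028 1.556] w 0.0455
shift [-0.8  -1.41 12.08] turn(tool z) -0.015 rows 3 per row [-0.27 -0.47  4.03] -0.005 tilt [ 0.11  -0.029]
```

{"fn": "drive_tool", "kwargs": {"series": [0.2,-0.5,-1.0,2.5,0,0.2,-0.2,-0.4,3.3,0,0.2,0,0,3.1,0,0.2,0,0,2.0,0,0.2,0,0,1.0,0]}}

```text
time_s: 35.48
position: [0.5006, 0.3749, 0.0377]
tcp_rot: [3.024, 0.021, 1.541]
force: [-0.5, -0.3, -0.9]
width: 0.0454
```

{"fn": "drive_tool", "kwargs": {"series": [0.2,0,0,0,0]}}

```text
time_s: 35.57
position: [0.5001, 0.3736, 0.0359]
tcp_rot: [3.025, 0.023, 1.539]
force: [-0.8, -0.4, -1.4]
width: 0.0449
```

```bash
python3 - <<'E'
from h import *
to(*slot(CC,0,-.1,1),.034,np.pi/2)
E
```

```text
shift [ 0.14 -0.29  0.15] turn(tool z) -0.032 rows 1 per row [ 0.14 -0.29  0.15] -0.032 tilt [ 0.115 -0.026]
```

{"fn": "drive_tool", "kwargs": {"series": [0.2,0,0,0.2,0,0.7,0,0,0,0,0.7,0,0,0,0,0.7,0,0.2,-1.8,0,0.7,0,0.4,-3.3,0]}}

```text
time_s: 35.98
position: [0.4998, 0.3736, 0.0858]
tcp_rot: [3.027, 0.025, 1.536]
force: [0.1, 0.1, 0.5]
width: 0.0593
```

{"fn": "drive_tool", "kwargs": {"series": [0.7,0,0.4,-3.5,0,0.8,0,0.2,-1.5,0,1,0,0,0,0]}}

```text
time_s: 36.23
position: [0.5025, 0.3772, 0.1479]
tcp_rot: [3.019, 0.017, 1.535]
force: [0.5, -0.2, 0.1]
width: 0.0788
```

```bash
python3 - <<'E'
from h import *
d=cam('top')
for c in carts(d): print(c[0].round(4),round(c[1],4),c[2].round(4),c[3].round(1),round(c[4],1))
to(.4726,.0664,.14,np.radians(22.4))
E
```

```text
[0.6199 0.0708] 0.0514 [0.6202 0.0591] [77.9 53.2] 1.4
[0.5789 0.38  ] 0.0756 [0.5788 0.3773] [47.2 48.8] 0.9
[ 0.5497 -0.3742] 0.076 [ 0.5493 -0.3718] [47.9 47.3] 85.2
[ 0.4865 -0.3694] 0.0759 [ 0.4948 -0.3669] [46.5 63.3] 86.5
[0.4725 0.0667] 0.0707 [0.4727 0.0657] [46.4 46.6] 22.4
[ 0.4219 -0.3622] 0.0758 [ 0.4218 -0.3589] [47.9 46.1] 84.2
shift [-31.14  -2.01   0.98] turn(tool z) -0.426 rows 8 per row [-3.89 -0.25  0.12] -0.053 tilt [ 0.121 -0.021]
```

{"fn": "drive_tool", "kwargs": {"series": [1,-2,-0.1,0,0,1,-3.2,-0.2,0,0,1,-3.6,-0.25,0,0,1,-3.6,-0.25,0,0,1,-3.6,-0.25,0,0]}}

```text
time_s: 36.7
position: [0.4841, 0.2204, 0.1466]
tcp_rot: [3.018, 0.012, 1.546]
force: [1.4, -0.1, 0.5]
width: 0.0856
```

{"fn": "drive_tool", "kwargs": {"series": [1,-3.6,-0.25,0,0,1,-3.6,-0.25,0,0,1,-3.4,-0.2,0,0,1,-2.5,-0.2,0,0,1,-1.2,0,0,0]}}

```text
time_s: 37.12
position: [0.4672, 0.0664, 0.1451]
tcp_rot: [3.02, 0.013, 1.541]
force: [0.4, 1.1, 0.8]
width: 0.085
```

{"fn": "drive_tool", "kwargs": {"series": [1,0,0,0,-0.11,1,0,0,0,-0.11,1,0,0,0,-0.11,1,0,0,0,-0.1,1,0,0,0,0]}}

```text
time_s: 37.53
position: [0.4653, 0.061, 0.1432]
tcp_rot: [3.039, 0.065, 1.98]
force: [0.6, 0.2, -0.9]
width: 0.0858
```

```bash
python3 - <<'E'
from h import *
heft(4)
to(.4726,.0664,.028,np.radians(22.4))
E
```

```text
F [-0.05  0.02  0.61] sd [0.44 0.52 0.41] pos [0.4655 0.0613 0.1434] rot [3.038 0.064 1.971] w 0.0853
shift [ 0.94 -0.34 11.53] turn(tool z) 0.01 rows 3 per row [ 0.31 -0.11  3.84] 0.003 tilt [ 0.12  -0.019]
```

{"fn": "drive_tool", "kwargs": {"series": [1,0.6,-0.2,2.5,0,1,0.3,-0.1,3.3,0,1,0,0,2.8,0,1,0,0,1.7,0,1,0,0,0.8,0]}}

```text
time_s: 38.15
position: [0.4756, 0.0681, 0.0311]
tcp_rot: [3.029, 0.064, 1.959]
force: [0.2, 0.1, 0.2]
width: 0.0855
```

{"fn": "drive_tool", "kwargs": {"series": [1,0,0,0,0]}}

```text
time_s: 38.23
position: [0.4749, 0.068, 0.0296]
tcp_rot: [3.032, 0.064, 1.957]
force: [-0.6, -0.5, -0.7]
width: 0.0852
```

```bash
python3 - <<'E'
from h import *
to(.4726,.0664,.028,np.radians(22.4))
E
```

```text
shift [-0.05 -0.29  0.13] turn(tool z) -0.004 rows 1 per row [-0.05 -0.29  0.13] -0.004 tilt [ 0.126 -0.017]
```

{"fn": "drive_tool", "kwargs": {"series": [0.6,0,-0.2,0,0,0.2,0,0,0,0,0.2,0,0,0,0,0.2,0,0,0,0,0.2,0,0,0,0]}}

```text
time_s: 38.65
position: [0.474, 0.0677, 0.0329]
tcp_rot: [3.028, 0.064, 1.955]
force: [0.1, 0.4, -2.6]
width: 0.0452
```

{"fn": "drive_tool", "kwargs": {"series": [0.2,0,0,0,0,0.2,0,0,0,0,0.2,0,0,-1.5,0,0.2,0,0,-3,0,0.2,0,0,-3,0]}}

```text
time_s: 39.07
position: [0.4617, 0.0681, 0.106]
tcp_rot: [3.035, 0.063, 1.954]
force: [0.2, 0.5, -2.3]
width: 0.0454
```

{"fn": "drive_tool", "kwargs": {"series": [0.2,0,0,-3,0,0.2,0,0,-1,0,0.2,0,0,0,0,0.2,0,0,0,0,0.2,0,0,0,0]}}

```text
time_s: 39.48
position: [0.4574, 0.0692, 0.1523]
tcp_rot: [3.028, 0.063, 1.954]
force: [0.3, -0.2, -3.1]
width: 0.0457
```

```bash
python3 - <<'E'
from h import *
heft(8)
to(*slot(TC,TY,1,1),.17,TY+np.pi/2)
to(*slot(CC,0,0,-1),.16,np.pi/2)
E
```

```text
F [-0.1   0.09 -3.07] sd [0.26 0.54 0.25] pos [0.4574 0.0691 0.1524] rot [3.029 0.063 1.954] w 0.0449
shift [-36.57  -3.72   0.14] turn(tool z) 0.486 rows 9 per row [-4.06 -0.41  0.02] 0.054 tilt [ 0.128 -0.016]
shift [18.2  12.52 -0.51] turn(tool z) 0.383 rows 6 per row [ 3.03  2.09 -0.09] 0.064 tilt [ 0.128 -0.016]
```

```bash
python3 - <<'E'
from h import *
to(*slot(CC,0,-.9,-1),.16,np.pi/2)
E
```

```text
shift [20.41  7.06 -1.27] turn(tool z) 0.383 rows 6 per row [ 3.4   1.18 -0.21] 0.064 tilt [ 0.128 -0.016]
```

{"fn": "drive_tool", "kwargs": {"series": [0.2,2,0.7,-0.5,0,0.2,3.2,1.1,-0.5,0,0.2,3.6,1.25,0,0,0.2,3.6,1.25,0,0,0.2,3.4,1.2,0,0]}}

```text
time_s: 40.3
position: [0.4489, 0.2346, 0.1582]
tcp_rot: [3.029, 0.065, 1.939]
force: [1.4, -0.2, -2.8]
width: 0.0455
```

{"fn": "drive_tool", "kwargs": {"series": [0.2,2.5,0.9,0,0,0.2,1.4,0.4,0,0,0.2,0,0,0,0.12,0.2,0,0,0,0.12,0.2,0,0,0,0.12]}}

```text
time_s: 40.72
position: [0.4441, 0.2879, 0.1555]
tcp_rot: [3.015, 0.018, 1.585]
force: [-0.1, 0.0, -3.7]
width: 0.0454
```

{"fn": "drive_tool", "kwargs": {"series": [0.2,0,0,0,0.02,0.2,0,0,0,0]}}

```text
time_s: 40.88
position: [0.4437, 0.2883, 0.1549]
tcp_rot: [3.015, 0.016, 1.561]
force: [-0.6, 0.1, -2.2]
width: 0.0452
```

```bash
python3 - <<'E'
from h import *
heft(8)
to(*slot(CC,0,-.9,-1),.039,np.pi/2)
E
```

```text
F [ 0.23  0.07 -3.58] sd [0.31 0.55 0.47] pos [0.444  0.2881 0.1552] rot [3.015 0.015 1.56 ] w 0.0455
shift [-0.13 -1.4  11.54] turn(tool z) -0.011 rows 3 per row [-0.04 -0.47  3.85] -0.004 tilt [ 0.126 -0.017]
```

{"fn": "drive_tool", "kwargs": {"series": [0.2,0,-0.9,2.5,0,0.2,0,-0.4,3.3,0,0.2,0,0,2.8,0,0.2,0,0,1.7,0,0.2,0,0,0.8,0]}}

```text
time_s: 41.7
position: [0.4475, 0.2883, 0.043]
tcp_rot: [3.009, 0.009, 1.563]
force: [0.0, 0.4, -3.0]
width: 0.0452
```

{"fn": "drive_tool", "kwargs": {"series": [0.2,0,0,0,0]}}

```text
time_s: 41.78
position: [0.447, 0.2876, 0.0415]
tcp_rot: [3.011, 0.011, 1.563]
force: [-0.6, -0.7, -3.4]
width: 0.0455
```

```bash
python3 - <<'E'
from h import *
to(*slot(CC,0,-.9,-1),.039,np.pi/2)
E
```

```text
shift [-0.26 -0.27  0.22] turn(tool z) -0.008 rows 1 per row [-0.26 -0.27  0.22] -0.008 tilt [ 0.13  -0.012]
```

{"fn": "drive_tool", "kwargs": {"series": [0.2,0,0,0.3,0,0.7,0,0,0,0,0.7,0,0,0,0,0.7,0,0.2,-1.8,0,0.7,0,0.4,-3.3,0]}}

```text
time_s: 42.2
position: [0.4462, 0.2878, 0.0902]
tcp_rot: [3.013, 0.013, 1.564]
force: [-0.2, -0.2, 0.4]
width: 0.06
```

{"fn": "drive_tool", "kwargs": {"series": [0.7,0,0.4,-3.5,0,0.8,0,0.4,-3.5,0,1,0,0.2,-2,0,1,0,0,0,0]}}

```text
time_s: 42.53
position: [0.4464, 0.2907, 0.1949]
tcp_rot: [3.003, 0.004, 1.564]
force: [0.0, 0.5, 0.1]
width: 0.085
```

```bash
python3 - <<'E'
from h import *
d=cam('top','t5.png')
for c in carts(d): print(c[0].round(4),round(c[1],4),c[2].round(4),c[3].round(1),round(c[4],1))
post()
to(.631,.0575,.18)
E
```

```text
[0.6199 0.0708] 0.052 [0.6202 0.06  ] [78. 55.] 1.3
[0.5789 0.38  ] 0.0758 [0.5789 0.3771] [47.6 48.4] 0.0
[ 0.5497 -0.3741] 0.0759 [ 0.5493 -0.3712] [47.8 47. ] 85.0
[0.499  0.3743] 0.0758 [0.4982 0.372 ] [48.4 46.7] 87.3
[ 0.4864 -0.3694] 0.0758 [ 0.4946 -0.3668] [45.9 63.6] 88.0
[0.4533 0.2895] 0.0756 [0.4458 0.2874] [46.4 46.5] 1.1
[ 0.4219 -0.3622] 0.0759 [ 0.4218 -0.3591] [47.9 46.2] 84.1
post 73 [0.63093347 0.05641649] 0.07500263219300525 120.05753904037851
shift [-23.11  18.36   3.82] turn(tool z) 0 rows 8 per row [-2.89  2.29  0.48] 0.0 tilt [ 0.135 -0.008]
```

View pics/t5.png

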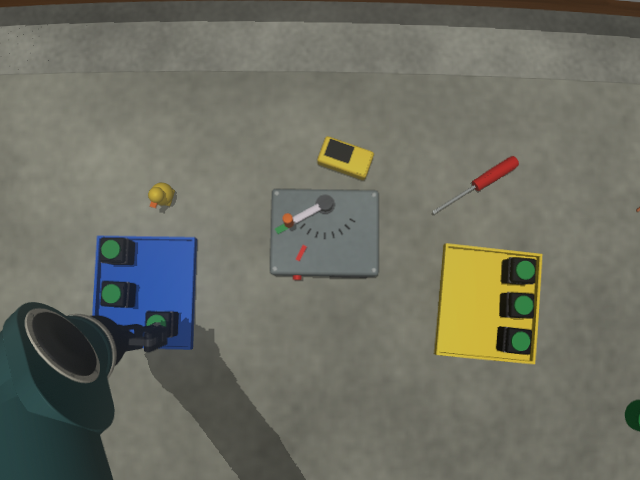

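{"fn": "drive_tool", "kwargs": {"series": [1,-1.8,1.4,0,0,1,-2.8,2.2,0.2,0,1,-2.9,2.3,0.3,0,1,-2.9,2.3,0.4,0,1,-2.9,2.3,0.4,0]}}

```text
time_s: 43.05
position: [0.5486, 0.1592, 0.1904]
tcp_rot: [3.009, 0.006, 1.579]
force: [-0.1, 1.4, -0.4]
width: 0.0855
```

{"fn": "drive_tool", "kwargs": {"series": [1,-2.9,2.3,0.4,0,1,-2.9,2.3,0.4,0,1,-2.4,1.9,0.4,0,1,-1.4,1.1,0,0,1,0,0,0,0.12]}}

```text
time_s: 43.47
position: [0.6305, 0.0492, 0.1829]
tcp_rot: [3.014, -0.004, 1.456]
force: [-0.1, -0.7, 0.2]
width: 0.0855
```

{"fn": "drive_tool", "kwargs": {"series": [1,0,0,0,0.12,1,0,0,0,0.12,1,0,0,0,0.12,1,0,0,0,0.1,1,0,0,0,0]}}

```text
time_s: 43.88
position: [0.6288, 0.0447, 0.1758]
tcp_rot: [3.035, -0.055, 0.969]
force: [-0.2, -0.0, -0.9]
width: 0.0856
```

```bash
cat >> h.py <<'E'
def wpost():
    d=cam('wrist');W=hmap(d);t=colour(d,(5,140,50),(19,255,255))&(W[...,2]>.113)&(W[...,2]<.123)
    for m2,st,c in blobs(t,20):
        p=onplane(d,c,.117)[0][:2];q=p-PIV;print('wpost',st[4],c,p,np.hypot(*q),np.degrees(np.arctan2(q[1],q[0])))
E
python3 - <<'E'
from h import *
wpost();print(sense()['tcp_rot'])
to(.631,.0565,.15);to(.631,.0565,.08)
E
```

```text
wpost 687 [335.06259098 241.90829694] [0.63010684 0.05806907] 0.07684709326430991 119.97383888792989
[ 3.03496906 -0.05376454  0.97491622]
shift [ 0.97 -0.74  2.56] turn(tool z) 0 rows 1 per row [ 0.97 -0.74  2.56] 0.0 tilt [ 0.118 -0.016]
shift [ 0.59 -1.49  9.51] turn(tool z) 0 rows 3 per row [ 0.2  -0.5   3.17] 0.0 tilt [ 0.118 -0.016]
```

{"fn": "drive_tool", "kwargs": {"series": [1,0.6,-0.8,1.5,0,1,0,-0.6,2.5,0,1,0,-0.1,2.5,0,1,0,0,1.8,0,1,0,0,0.7,0]}}

```text
time_s: 44.35
position: [0.6305, 0.0578, 0.0816]
tcp_rot: [3.032, -0.053, 0.998]
force: [-0.4, -0.2, -1.0]
width: 0.0853
```

{"fn": "drive_tool", "kwargs": {"series": [0.6,0,0,0,0,0.36,0,0,0,0,0.36,0,0,0,0,0.36,0,0,0,0]}}

```text
time_s: 44.68
position: [0.6299, 0.0573, 0.0811]
tcp_rot: [3.034, -0.05, 1.005]
force: [-0.6, 0.1, -0.3]
width: 0.0385
```

```bash
python3 - <<'E'
from h import *
wpost();s=sense();print(s['tcp_rot'],s['force'],s['position'])
arc([120,130,140,150,154.5],z=.082)
E
```

```text
wpost 1597 [326.63180964 375.60237946] [0.62882356 0.05889959] 0.07821076910000478 120.48425356524322
[ 3.03334223 -0.05074148  1.00448736] [ 0.06733139 -0.3376516   1.77546234] [0.63007182 0.05734315 0.08135376]
120 [0.6312 0.056  0.082 ] [-0.05  0.18 -0.05]
130 [0.6206 0.0486 0.082 ] [-1.2  -0.49 -0.11]
140 [0.6114 0.0394 0.082 ] [-1.27 -0.27 -0.09]
150 [0.604  0.0287 0.082 ] [-1.3  -0.05 -0.07]
154.5 [0.6013 0.0236 0.082 ] [-0.58  0.05 -0.02]
```

{"fn": "drive_tool", "kwargs": {"series": [0.28,0,0,0,0,0.28,-0.8,-0.3,0,0,0.28,-1.2,-0.3,0,0,0.28,-1.2,-0.1,0,0,0.28,-0.6,0,0,0]}}

```text
time_s: 45.15
position: [0.6043, 0.0325, 0.0816]
tcp_rot: [3.031, -0.057, 1.011]
force: [-0.2, 3.0, -1.1]
width: 0.0239
```

{"fn": "drive_tool", "kwargs": {"series": [0.28,0,0,0,0]}}

```text
time_s: 45.23
position: [0.6037, 0.0317, 0.082]
tcp_rot: [3.031, -0.057, 1.01]
force: [0.3, -0.0, -0.7]
width: 0.0239
```

```bash
python3 - <<'E'
from h import *
wpost();s=sense();print(s['force'],s['position'],s['width'])
arc([150,154.5],z=.082)
E
```

```text
wpost 1601 [329.10118676 373.27232979] [0.60278581 0.0339613 ] 0.0782388424390446 147.13142514502516
[ 0.05299858 -0.41969594  0.5531328 ] [0.60412797 0.03200204 0.08208855] 0.02369004861879063
150 [0.604  0.0287 0.082 ] [-0.28  0.16  0.01]
154.5 [0.6013 0.0236 0.082 ] [-0.58  0.05 -0.03]
```

{"fn": "drive_tool", "kwargs": {"series": [0.28,-0.4,0.1,0,0,0.28,-0.4,0.1,0,0,0.28,0,0,0,0,0.28,0,0,0,0]}}

```text
time_s: 45.62
position: [0.6023, 0.0244, 0.0823]
tcp_rot: [3.03, -0.058, 1.011]
force: [0.2, 0.7, -0.2]
width: 0.0242
```

```bash
python3 - <<'E'
from h import *
wpost();s=sense();print(s['force'],s['position'],s['width'])
d=cam('wrist');m=colour(d,(0,150,60),(4,255,255))|colour(d,(172,150,60),(180,255,255))
for b,st,c in blobs(m,60):
    W=onplane(d,np.argwhere(b)[:,::-1],.0545)[:,:2]; q=W.mean(0)-PIV; vx,vy,_,_=cv2.fitLine((W*1000).astype(np.float32),2,0,.01,.01).ravel()
    print('flag',st[4],c,W.mean(0),np.hypot(*q),np.degrees(np.arctan2(q[1],q[0])),np.degrees(np.arctan2(vy,vx)))
post()
E
```

```text
wpost 1627 [329.25384143 367.66441303] [0.59936198 0.02791057] 0.07813958738896992 152.22709515511477
[-0.49021824  1.43894192  0.18932896] [0.60230135 0.02441335 0.08229672] 0.02440199429772533
flag 655 [271.74656489 135.2870229 ] [0.53215728 0.04700316] 0.1472071208258596 157.8494699136947 -87.694786
flag 1036 [307.93629344 231.3523166 ] [0.57729306 0.0356495 ] 0.10133057201772502 154.17030050922898 -25.363174
post hidden
```

{"fn": "drive_tool", "kwargs": {"series": [0.28,-0.3,0.1,0,0,0.28,0,0,0,0,0.28,0,0,0,0]}}

```text
time_s: 46.02
position: [0.6016, 0.0216, 0.0821]
tcp_rot: [3.03, -0.058, 1.012]
force: [0.3, 0.7, -0.3]
width: 0.0239
```

```bash
python3 - <<'E'
from h import *
wpost();s=sense();print(s['force'],s['position'],s['width'])
E
```

```text
wpost 1629 [329.09637815 366.85328422] [0.59812087 0.02532594] 0.07808595175300911 154.32991958986315
[0.42450104 0.51264716 0.50601817] [0.6015991  0.0214729  0.08210927] 0.02392515181565547
```

```bash
python3 - <<'E'
from h import *
p=sense()['position']; to(p[0],p[1],.19); to(.45,.05,.25)
E
```

```text
shift [  0.63   1.2  -10.7 ] turn(tool z) 0 rows 3 per row [ 0.21  0.4  -3.57] 0.0 tilt [ 0.125 -0.01 ]
shift [ -4.63 -12.37 -18.59] turn(tool z) 0 rows 6 per row [-0.77 -2.06 -3.1 ] 0.0 tilt [ 0.125 -0.01 ]
```

{"fn": "drive_tool", "kwargs": {"series": [0.6,0,0,0,0,0.6,0,0,0,0,0.6,0,0,0,0,0.6,0.1,0.2,-1.5,0,0.6,0.2,0.35,-3.5,0]}}

```text
time_s: 46.48
position: [0.5982, 0.0209, 0.1276]
tcp_rot: [3.037, -0.051, 1.011]
force: [-0.5, -0.4, 1.1]
width: 0.0514
```

Then back away toward the robot so the top camera sees everything.

{"fn": "drive_tool", "kwargs": {"series": [0.6,0.2,0.4,-3.6,0,0.6,0.1,0.2,-3.6,0,0.6,-1,-2,-3,0,0.6,-1.5,-3,-1,0,0.6,-1.5,-3,0,0]}}

```text
time_s: 46.9
position: [0.5064, 0.029, 0.239]
tcp_rot: [3.03, -0.055, 1.008]
force: [0.2, -0.5, 0.0]
width: 0.0513
```

{"fn": "drive_tool", "kwargs": {"series": [0.6,-1.5,-3,0,0,0.6,-1.5,-3,0,0,0.6,-1,-2,0,0,0.6,0,0,0,0,0.6,0,0,0,0]}}

```text
time_s: 47.32
position: [0.4093, 0.0386, 0.2281]
tcp_rot: [3.029, -0.059, 1.01]
force: [0.5, -0.3, -0.2]
width: 0.0512
```

```bash
python3 - <<'E'
from h import *
print(sense()['position'])
post();wpost()
d=cam('top','t6.png')
m=colour(d,(0,150,60),(8,255,255))|colour(d,(172,150,60),(180,255,255))
for b,st,c in blobs(m,20):
    W=onplane(d,np.argwhere(b)[:,::-1],.0545)[:,:2]; q=W.mean(0)-PIV; vx,vy,_,_=cv2.fitLine((W*1000).astype(np.float32),2,0,.01,.01).ravel()
    print('red',st[4],c,W.mean(0),np.hypot(*q),np.degrees(np.arctan2(q[1],q[0])),np.degrees(np.arctan2(vy,vx)))
for c in carts(d): print(c[0].round(4),round(c[1],4))
cv2.imwrite('pics/c6.png',cv2.resize(d['image'][180:290,260:390],None,fx=5,fy=5,interpolation=cv2.INTER_CUBIC))
E
```

```text
[0.40925121 0.03858345 0.22811096]
post 72 [0.60047005 0.02368827] 0.07526060309430567 154.67889370541644
red 574 [495.45296167 172.728223  ] [ 0.73394954 -0.33017209] 0.32826296906949926 -78.49921128729112 -57.58694
red 57 [300.71929825 252.26315789] [0.57901827 0.03425631] 0.09917198787898542 154.4605173373474 -27.272058
red 35 [296.57142857 276.94285714] [0.53408187 0.04105447] 0.14326157725580732 159.7631302977629 87.44862
[0.6205 0.0701] 0.0525
[0.5788 0.3801] 0.0757
[ 0.5497 -0.3742] 0.076
[0.499  0.3744] 0.0758
[ 0.4865 -0.3693] 0.0759
[0.4463 0.2897] 0.0759
[ 0.4219 -0.3622] 0.0759
```

View pics/c6.png

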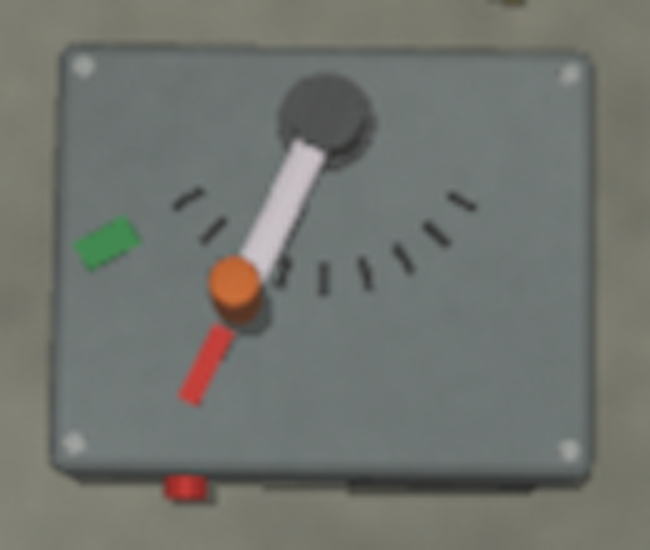

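View pics/t6.png

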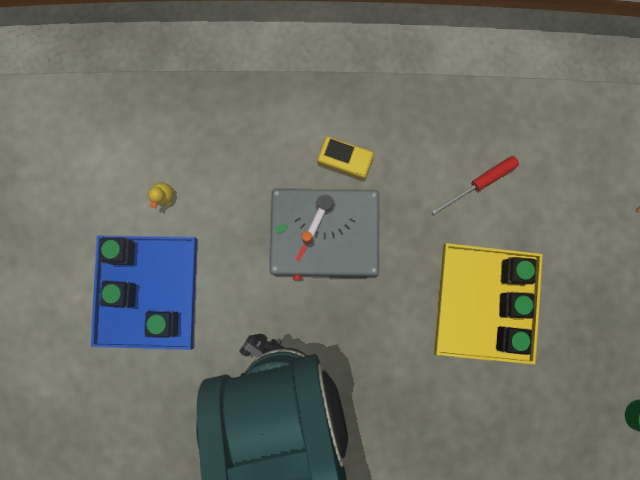

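```bash
python3 -c "from rig import finish_job; print(finish_job())"
```

```text
the job is handed in; nothing more can be done
None
```

The job is done and handed in at about 47 s. The lever went to its idle stop first, then all six cartridges were weighed and sorted, and finally the lever was set to the red flag.

- **Yellow tray:** three cartridges, at about 630, 700 and 530 g.
- **Blue crate:** three cartridges, at about 190, 150 and 340 g. The 340 g one is uncertain because two readings gave 3.1 N and 3.6 N. It lies inside the band where either place counts.
- **Resting:** every cap top read about 76 mm in the last check, which matches a cartridge standing on the container floor.
- **Lever:** it read 120° at the idle stop. At the end it stood at 154.7° against the flag's 154.5°.
- **Bystanders:** the duck, screwdriver, meter and flag looked unmoved in the last top picture. I measured only the flag and the screwdriver handle, and both read the same as at the start.
- **Other:** the wrist picked up about 0.13 rad of tilt during fast moves, with no visible effect on the placing. The wrist camera put the lever post about 3 mm further out than the top camera, though their angles agreed to within about 0.4°.

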